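# Lock the carver's tool chest and put the key away

### The arm

A 6-joint arm with a two-finger parallel gripper is mounted at the origin on the work surface. World frame = base frame: x ahead of the robot, y to its left, z up, the work surface at z = 0. Lengths are in m, angles in degrees, forces in N, time in s.
With the tool pointing down it reaches from about 0.25 to 0.725 m from the base axis. Payload 9.7 kg.
Tool frame: the origin (TCP) lies midway between the tips of the shut fingers; the grasp point (between the pads) lies 19 mm behind it; z points along the fingers, y is the line along which they close (so a half turn about z gives the same grasp; the last joint's range is limited). The gripper opens to 85 mm and grips with 20 to 120 N. Pads are 22 mm wide; open, the fingers measure 114 mm over their backs; the gripper's body (76 mm by 85 mm) begins 54 mm behind the grasp point. The pads swing forward as they close: fully open they stand 13 mm farther back than shut.
Start: joints at [69.672, 4.979, 10.078, 95.1, 0, 90], TCP at [0.191, 0.516, 0.231] pointing down, gripper open.
Joint ranges: [-179.16, 179.16], [-48.56, 103.87], [-65.8, 70.77], [-126.05, 130.52], [-82.76, 87.17], [-180, 180]. Speed limits (degrees/s): [127.2, 127.2, 147.25, 180, 180, 180].

### API

Orientations are given as [roll, pitch, yaw] about the fixed x, y, z axes, in that order (R = Rz(yaw) Ry(pitch) Rx(roll)).
In Python, from workcell import * gives the robot as it stands.
- The arm moves only by the tool servo_tool, never from a script. Its argument "moves" is a list of rows, each a list of 4 numbers: the shift along the world's x, y, z in fractions of the full range, 1 being 75 cm, then the turn about the world's z in shares of pi rad (1.0 is pi rad). A call has 1 to 20 rows; each row is the pose to reach, as a shift and turn from the pose commanded when the call began; what a row does not reach only later rows make up. A row lasts 1/12 s, in which the tool goes at most 41.7 mm and 7.16 degrees, less where a joint would pass 70% of its speed; a pose out of reach is approached as far as the arm can. A shift or turn number past 1, either way, is cut back to 1. A call with a gripper value outside its range is refused whole. "claw" is the closure, from 0 (fully open) to 1 (shut), set as the call begins (left out, the last holds). The fingers move at their own pace and stop on an object; "force" is the grip in N (left out, the last holds). Time passes only in rows, so rows that repeat a pose let the fingers close. It gives the time, the measured TCP pose, the force, the opening and the grip force at its end, in the units of the state.
- get_obs(): the state, without advancing time (a new reading comes with each control period).
- camera(name): name is "side" or "top"; returns the picture (420x560x3 uint8, red, green, blue); there is no depth.
- get_calibration(name): a dict with "fx", "fy", "cx", "cy" (pixels), "k1" (the pictures are not rectified: a ray, as slopes to the right and down, at radius r is drawn at 1 + k1 r^2 times it, then the intrinsics apply), "rvec" (rotation vector, rad) and "tvec" (3), from world to camera coordinates, as OpenCV has them. Camera axes: x right, y down, z forward; pixel columns grow to the right and rows downward; lengths in m; the calibration is good to about 2 mm. A picture is of the moment at which its call begins. get_calibration takes no time and is no camera call.
- job_done(): hands the job in; it is judged then, once.
The state is a dict: "time": time; "q": joint angles; "qd": joint speeds; "joint_efforts": joint torques, N m; "ee_pos": TCP position; "tcp_rot": TCP orientation; "wrist_force": force on the tool from outside, world axes, zero at the start; "torque": the same for the moment, N m; "opening": finger opening in m; "grasp_force": force on a finger pad.
Only numpy, scipy, OpenCV 4.12 (cv2) and the standard library are available. Lean on these libraries where they do the work, as an engineer would, in place of code of your own. Each camera call takes 0.05 s, during which the arm holds its last target. There are 200 camera calls.

### The job

Lock the carver's tool chest: the red-headed key has been left part-turned in the lock on its top. Turn the key clockwise (seen from above) until it has pressed the brass tongue firmly, but without forcing, against the rubber buffer and hold it there a moment; then turn it back to the one position where it will come out, draw it out without tugging against the lock, and put it down gently in the small wooden tray. Leave the mallet, the gouge and the varnish pot where they are.

Things in the scene. Friction and masses are not known exactly. Their poses are not given: they have to be found in the camera images.
- key: Key upright in the lock, 48 mm long, 40 g. Origin: tip of its rounded nose; z up to the head, x along the flat of bit and head. Steel double bit 20 (x) x 4 (y) mm, 1.5 to 7.5 mm above the origin, round shank 4 mm. At the start the bit is trapped under the lock's face plate, the key turned 0.2 to 0.4 rad clockwise from the position where it comes out. Play: 1 mm, 0.1 rad; it may lean a little.
- key_head (a point): Centre of the key's red plastic head, 35 mm above the key's origin on its axis. The head is 30 (x) x 10 (y) x 26 mm, 22 to 48 mm above the origin: grip it across its 10 mm, fingers closing along the key's y.
- lock: Lock housing fixed on the chest's front rail. Origin: on the vertical turning axis of key and tongue, on the chest's top face; axes parallel to the chest's. The key's nose rests 5 mm above this origin, its bit 1 mm below the underside of the face plate. The key turns from 0.4 rad anticlockwise to 1.7 rad clockwise of where it comes out, against 0.03 N m of friction until it picks up the tongue.
- lock_face (a point): Centre of the top of the lock's square steel face plate (36 x 36 x 5 mm), 18.5 mm above the lock's origin. Its slot, 23 mm (lock x) by 5.5 mm (lock y), lets the key out only with the key's x axis within about 0.07 rad of the lock's x axis: no stop or click marks this. Otherwise the bit meets the plate's underside after 1 mm of lift. Above 25 N on the housing harms the lock.
- tongue: Brass bar 10 mm wide, 6 mm thick, 48 mm long along its x, just above the chest top, turning about the lock's axis (its origin). Unlocked it points roughly to the lock's +y. The key picks it up 0.4 to 0.6 rad clockwise of where the key comes out, then turns it clockwise (0.1 N m in all) to the buffer, met at 0.85 to 1.25 rad. It stays there when the key turns back. Move it with the key only.
- tongue_tip (a point): Free end of the tongue, 48 mm from the lock's axis. The tongue is home once it has pressed the buffer with over 3 N for 0.2 s; over 8 N bends it. As torque on the key, all friction included: home is over 0.21 N m, bending is at 0.38 N m; stop at about 0.26.
- keeper: Steel bracket fixed on the lid with a round rubber buffer, 8 mm thick, 5 mm above the lid, pointing along the bracket's -x at the oncoming tongue. Origin on the lid, 38 mm from the lock's axis. The buffer's end stands nominally 5 mm in +x from the origin but is screwed in or out by up to 7 mm either way; this setting is not measured.
- chest: Fixed wooden tool chest 260 (x) x 300 (y) x 90 mm, origin centre of its underside, lid shut. The lock stands on the front rail of its top, 85 mm in -x from the middle; beyond the seam, 25 mm in +x from the lock's axis, the top is the lid.
- tray: Fixed wooden tray, outside 150 (x) x 130 (y) x 25 mm, walls and floor 6 mm thick, open on top; origin centre of its underside. The key may rest any way in it, all of it within the walls.
- mallet: Loose wooden carving mallet on the bench: head 70 x 95 x 75 mm, handle 150 mm along its -x. Bystander.
- gouge: Loose carving gouge lying on the chest's lid, 190 mm long along its y, 22 mm high, origin near its middle. Bystander.
- pot: Loose amber varnish jar with green cap, 60 mm across, 75 mm high, on the bench. Bystander.
Not all that is in view belongs to the job. Of the things that look like the tray, take the one that is nearest to the robot's base at the start.

How it is judged:
By the outcome, as a careful person would: the job done as asked, in the order asked, and still so for the second after the job is handed in, with the robot touching nothing.
It also fails if it takes over 72 s, if anything falls off the work surface, if the arm or the gripper's body presses on something with over 40 N, if the wrist force passes 120 N, or if a joint passes its speed limit or range.

## Working session

There is one attempt and no reset: what is moved stays moved. The work goes in short steps, Python scripts to look and compute and a tool call to move; the robot and the scene stay as the last step left them, time stands still between calls to the robot, and variables do not carry over. Pictures are saved under pics/ and viewed, at most 10 in all, crops included, and the job is handed in when it is done.

Besides the shell and the picture viewer there is one more tool, called after "Call:" as name(argument=value, ...), one argument or row to a line, values as JSON. servo_tool: Moves the arm, as the interface text tells. Its arguments: {"type":"object","properties":{"moves":{"type":"array","items":{"type":"array","items":{"type":"number"}}},"claw":{"type":"number"},"force":{"type":"number"}},"required":["moves"]}

```bash
mkdir -p pics
cat > h.py <<'E'
from workcell import *
import numpy as np, cv2
def snap(n,f):
    im=camera(n); cv2.imwrite(f'pics/{f}.png',im[:,:,::-1]); return im
def cal(n):
    c=get_calibration(n); R=cv2.Rodrigues(np.array(c['rvec'],float))[0]; return c,R,np.array(c['tvec'],float).ravel()
def ray(n,uv):
    c,R,t=cal(n); d=np.array([(uv[0]-c['cx'])/c['fx'],(uv[1]-c['cy'])/c['fy']]); s=d.copy()
    for _ in range(30): s=d/(1+c['k1']*(s@s))
    v=R.T@np.array([s[0],s[1],1]); return -R.T@t, v/np.linalg.norm(v)
def atz(n,uv,z):
    o,v=ray(n,uv); return o+v*(z-o[2])/v[2]
def tri(a,b):
    o1,v1=ray('side',a); o2,v2=ray('top',b)
    s=np.linalg.lstsq(np.c_[v1,-v2],o2-o1,rcond=None)[0]; p,q=o1+s[0]*v1,o2+s[1]*v2
    return (p+q)/2, np.linalg.norm(p-q)
def proj(n,p):
    c,R,t=cal(n); x=R@np.array(p,float)+t; s=x[:2]/x[2]; s=s*(1+c['k1']*(s@s)); return np.array([c['fx']*s[0]+c['cx'],c['fy']*s[1]+c['cy']])
E
python3 - <<'E'
from h import *
np.set_printoptions(precision=4,suppress=True)
for n in('side','top'):
    snap(n,n+'0'); c,R,t=cal(n); print(n,c,-R.T@t,R)
print(get_obs())
E
```

```text
side {'fx': 485.7972930812533, 'fy': 485.7972930812533, 'cx': 277.8631544800987, 'cy': 206.26539734817226, 'k1': 0.03531045770129819, 'rvec': array([ 0.212 , -2.9353,  0.9779]), 'tvec': array([0.4981, 0.1424, 1.1378])} [0.4171 0.6338 0.9937] [[-0.9898 -0.1421  0.0048]
 [-0.1166  0.7919 -0.5994]
 [ 0.0814 -0.5939 -0.8004]]
top {'fx': 529.7926934056591, 'fy': 529.7926934056591, 'cx': 274.6719649574577, 'cy': 209.41409111474903, 'k1': -0.04759586656428719, 'rvec': array([ 2.1598, -2.1704,  0.1054]), 'tvec': array([-0.0439,  0.5319,  1.5126])} [ 0.3722 -0.0559  1.5593] [[-0.0045 -1.     -0.0066]
 [-0.9946  0.0052 -0.1035]
 [ 0.1035  0.0061 -0.9946]]
{'time': 0.1, 'q': array([69.6723,  5.0073, 10.0388, 95.0984, -0.0004, 89.9988]), 'qd': array([-0.07  , -0.1183,  0.0072, -0.1612,  0.0601, -0.0456]), 'joint_efforts': array([ -0.0012, -52.1561,  46.5655,   0.0161,  -0.0001,   0.    ]), 'ee_pos': array([0.191 , 0.5156, 0.2307]), 'tcp_rot': array([-179.9331,    0.0004,  159.6735]), 'wrist_force': array([-0.3274,  0.3684, -0.0752]), 'torque': array([ 0.0108,  0.052 , -0.0231]), 'grasp_force': 0.0, 'opening': 0.08530611774754424}
```

View pics/side0.png

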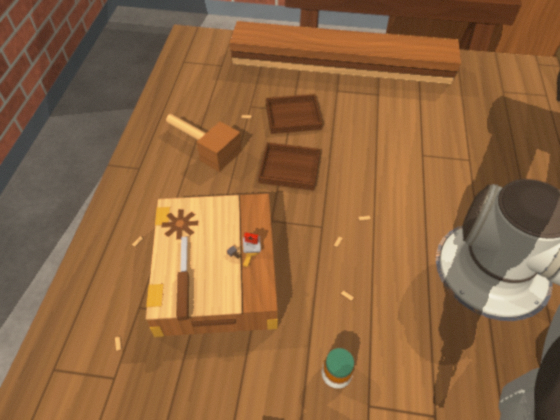

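View pics/top0.png

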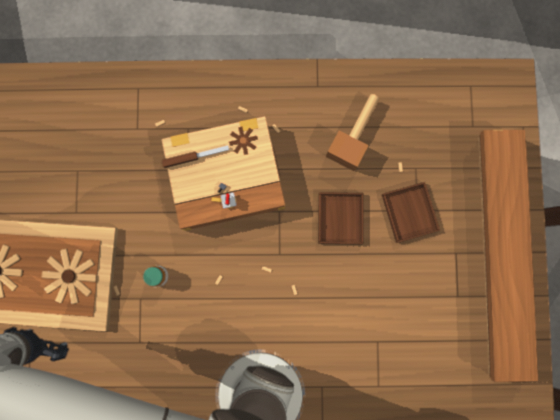

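The side view shows the chest with the lock and red key at about (250,240), and two tray-like boxes at (291,166) and (294,113). In the top view the key is at (228,199), the boxes at (341,218) and (411,213), the pot at (153,276), and the mallet at (349,148). I'll enlarge both regions.

Run:
```python
from h import *
np.set_printoptions(precision=4,suppress=True)
s=cv2.imread('pics/side0.png');t=cv2.imread('pics/top0.png')
r=lambda i,x,y,w,h:cv2.resize(i[y:y+h,x:x+w],(400,int(400*h/w)),interpolation=cv2.INTER_CUBIC)
cv2.imwrite('pics/c1.png',np.hstack([r(s,225,220,50,50),r(t,205,175,50,50)]))
cv2.imwrite('pics/c2.png',np.hstack([r(s,250,85,90,120),r(t,305,160,150,200)]))
for a,b in(((291,166),(341,218)),((294,113),(411,213))):
    for z in (.006,):
        p,q=atz('side',a,z),atz('top',b,z);print(p,q,np.linalg.norm(q[:2]),tri(a,b))
```

```text
[ 0.5016 -0.2391  0.006 ] [ 0.5075 -0.2414  0.006 ] 0.5619841656638472 (array([ 0.5048, -0.2417,  0.0033]), np.float64(0.0058262665421391765))
[ 0.5192 -0.4477  0.006 ] [ 0.5212 -0.4485  0.006 ] 0.6875666031218206 (array([ 0.5203, -0.4486,  0.0053]), np.float64(0.0019216611854040637))
```

View pics/c1.png

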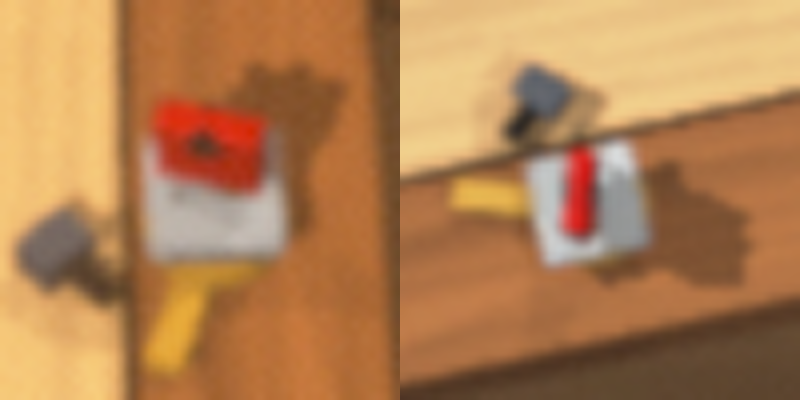

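View pics/c2.png

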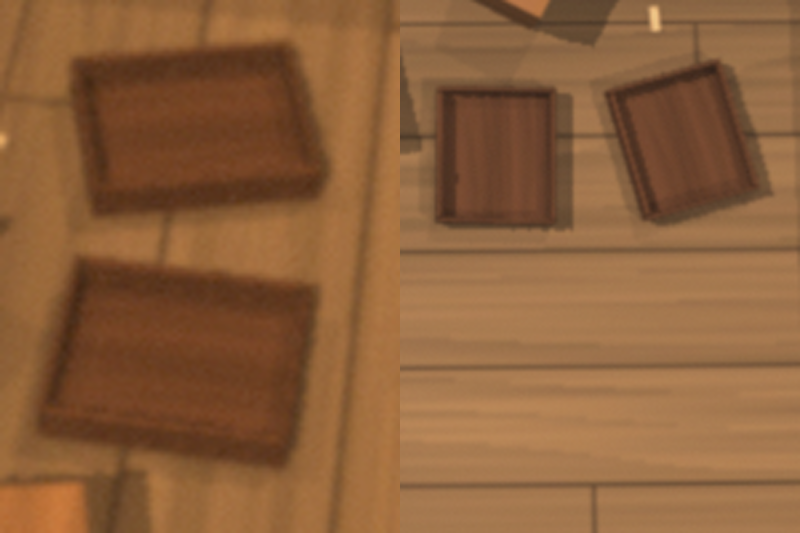

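There are two candidate trays: top (341,218), 0.56 m from the base, and top (411,213), 0.69 m away. The crops show them to be the same kind, so the nearer one at (341,218) is the one meant. In the crop, the key head, plate and tongue are clear, and the tongue (yellow) points to lock +y. Next I'll fit the chest, plate and key poses to both images.

```bash
cat > fit.py <<'E'
from h import *
from scipy.optimize import minimize
np.set_printoptions(precision=4,suppress=True)
def grad(im):
    g=[cv2.GaussianBlur(im[:,:,i].astype(float),(0,0),1.0) for i in range(3)]
    return np.stack([np.stack([cv2.Sobel(x,-1,1,0),cv2.Sobel(x,-1,0,1)],-1) for x in g],2)
def samp(g,uv): return np.stack([[cv2.remap(g[:,:,c,k].astype(np.float32),uv[:,0].astype(np.float32).reshape(1,-1),uv[:,1].astype(np.float32).reshape(1,-1),cv2.INTER_LINEAR)[0] for k in(0,1)] for c in range(3)])
def projN(n,P):
    c,R,t=cal(n); x=P@R.T+t; s=x[:,:2]/x[:,2:]; s=s*(1+c['k1']*(s**2).sum(1,keepdims=True)); return s*[c['fx'],c['fy']]+[c['cx'],c['cy']]
def rt(p,P): c,s=np.cos(p[2]),np.sin(p[2]); return np.c_[P[:,0]*c-P[:,1]*s+p[0],P[:,0]*s+P[:,1]*c+p[1],P[:,2]]
def segs(L,n=60): return [np.linspace(np.array(a,float),np.array(b,float),n) for a,b in L]
def edge_score(p,L,G,off={}):
    tot=0
    for n,g in G.items():
        for S in L:
            uv=projN(n,rt(p,S))+off.get(n,0); d=uv[-1]-uv[0]; nr=np.array([-d[1],d[0]])/np.hypot(*d)
            v=samp(g,uv); tot+=np.minimum(np.abs(v[:,0]*nr[0]+v[:,1]*nr[1]).sum(0),250).mean()
    return tot
def hull_mask(uv,x0,y0,w,h,k=8):
    m=np.zeros((h*k,w*k),np.uint8); cv2.fillConvexPoly(m,cv2.convexHull(np.round(((uv-[x0,y0]+.5)*k)*16).astype(np.int32)),255,shift=4)
    return cv2.GaussianBlur(cv2.resize(m,(w,h),interpolation=cv2.INTER_AREA),(0,0),.6)/255.
def box(lx,ly,z0,z1): return np.array([[a*lx/2,b*ly/2,z] for a in(-1,1) for b in(-1,1) for z in(z0,z1)])
E
python3 - <<'E'
from fit import *
I={n:cv2.imread(f'pics/{n}0.png') for n in('side','top')}; G={n:grad(i) for n,i in I.items()}
def opt(p0,L,Gs,span,ang):
    f=lambda p:-edge_score(p,L,Gs)
    best=min(([f(p0+np.array([a,b,c])),p0+np.array([a,b,c])] for a in np.linspace(-span,span,11) for b in np.linspace(-span,span,11) for c in np.linspace(-ang,ang,7)),key=lambda t:t[0])
    r=minimize(f,best[1],method='Nelder-Mead',options=dict(initial_simplex=best[1]+np.array([[0,0,0],[.002,0,0],[0,.002,0],[0,0,.01]]),xatol=1e-5,fatol=1e-3)); return r.x,-r.fun
pk=atz('top',(228,199),.12); print('key0',pk)
X,Y,Z=.13,.15,.09
L=segs([((-X,-Y,Z),(-X,Y,Z)),((X,-Y,Z),(X,Y,Z)),((-X,-Y,Z),(X,-Y,Z)),((-X,Y,Z),(X,Y,Z)),((-.06,-Y,Z),(-.06,Y,Z))])
y=.204; p0=np.array([pk[0]+.085*np.cos(y),pk[1]+.085*np.sin(y),y])
for Gs in (G,{'top':G['top']},{'side':G['side']}):
    p,s=opt(p0,L,Gs,.015,.06); print('chest',p,s, 'lock0',rt(p,np.array([[-.085,0,.09]])))
    if Gs is G: pc=p
tr=segs([((a*.075,-.065,.025),(a*.075,.065,.025)) for a in(-1,1)]+[((-.075,a*.065,.025),(.075,a*.065,.025)) for a in(-1,1)])
print('tray',*opt(np.array([.505,-.241,0.]),tr,G,.012,.1))
lock=rt(pc,np.array([[-.085,0,0]]))[0]
pl=segs([((a*.018,-.018,.1085),(a*.018,.018,.1085)) for a in(-1,1)]+[((-.018,a*.018,.1085),(.018,a*.018,.1085)) for a in(-1,1)],20)
print('plate',*opt(np.array([lock[0],lock[1],pc[2]]),pl,G,.006,.0))
# key head silhouette
red={}
for n,(u,v) in {'side':(252,240),'top':(228,199)}.items():
    x0,y0=u-15,v-15; c=I[n][y0:y0+30,x0:x0+30].astype(float); m=np.clip((c[:,:,2]-c[:,:,1]-40)/130,0,1)*(c[:,:,0]<c[:,:,2]*.5)
    # warm wood: require low G/R
    m=np.clip((0.5-c[:,:,1]/np.maximum(c[:,:,2],1))/.35,0,1); red[n]=(x0,y0,m); print(n,m.sum())
def f(q,ns):
    P=box(.03,.01,-.013,.013); e=0
    for n in ns:
        x0,y0,m=red[n]; uv=projN(n,rt(q[:3],P)+[0,0,q[3]]); e+=((hull_mask(uv,x0,y0,30,30)-m)**2).sum()
    return e
for ns in (('side','top'),('top',)):
  b=None
  for a in (-.3,-.15,0,.15):
    q0=np.array([lock[0],lock[1],a,.13]); r=minimize(f,q0,args=(ns,),method='Nelder-Mead',options=dict(initial_simplex=q0+np.vstack([np.zeros(4),np.diag([.003,.003,.08,.004 if len(ns)>1 else 1e-9])]),xatol=1e-5,fatol=1e-3,maxiter=600))
    if b is None or r.fun<b.fun:b=r
  print('key',ns,b.x,b.fun)
E
```

```text
key0 [0.5514 0.0807 0.12  ]Traceback (most recent call last):
  File "<stdin>", line 12, in <module>
  File "<stdin>", line 5, in opt
  File "<stdin>", line 5, in <genexpr>
  File "<stdin>", line 4, in <lambda>
  File "fit.py", line 16, in edge_score
    uv=projN(n,rt(p,S))+off.get(n,0); d=uv[-1]-uv[0]; nr=np.array([-d[1],d[0]])/np.hypot(*d)
       ~~~~~^^^^^^^^^^^
  File "fit.py", line 9, in projN
    c,R,t=cal(n); x=P@R.T+t; s=x[:,:2]/x[:,2:]; s=s*(1+c['k1']*(s**2).sum(1,keepdims=True)); return s*[c['fx'],c['fy']]+[c['cx'],c['cy']]
          ~~~^^^
  File "h.py", line 6, in cal
    c=get_calibration(n); R=cv2.Rodrigues(np.array(c['rvec'],float))[0]; return c,R,np.array(c['tvec'],float).ravel()
ValueError: time passes only in moves, steps and waits
```

```bash
python3 - <<'E'
s=open('h.py').read()
s=s.replace("def cal(n):\n    c=get_calibration(n);","import functools,os,pickle\n@functools.lru_cache(None)\ndef cal(n):\n    if not os.path.exists(n+'.pkl'): pickle.dump(get_calibration(n),open(n+'.pkl','wb'))\n    c=pickle.load(open(n+'.pkl','rb'));")
open('h.py','w').write(s)
E
cat > f1.py <<'E'
from fit import *
I={n:cv2.imread(f'pics/{n}0.png') for n in('side','top')}; G={n:grad(i) for n,i in I.items()}
def opt(p0,L,Gs,span,ang):
    f=lambda p:-edge_score(p,L,Gs)
    best=min(([f(p0+np.array([a,b,c])),p0+np.array([a,b,c])] for a in np.linspace(-span,span,11) for b in np.linspace(-span,span,11) for c in np.linspace(-ang,ang,7)),key=lambda t:t[0])
    r=minimize(f,best[1],method='Nelder-Mead',options=dict(initial_simplex=best[1]+np.array([[0,0,0],[.002,0,0],[0,.002,0],[0,0,.01]]),xatol=1e-5,fatol=1e-3)); return r.x,-r.fun
pk=atz('top',(228,199),.12); print('key0',pk)
X,Y,Z=.13,.15,.09
L=segs([((-X,-Y,Z),(-X,Y,Z)),((X,-Y,Z),(X,Y,Z)),((-X,-Y,Z),(X,-Y,Z)),((-X,Y,Z),(X,Y,Z)),((-.06,-Y,Z),(-.06,Y,Z))])
y=.204; p0=np.array([pk[0]+.085*np.cos(y),pk[1]+.085*np.sin(y),y])
for Gs in (G,{'top':G['top']},{'side':G['side']}):
    p,s=opt(p0,L,Gs,.015,.06); print('chest',p,s, 'lock0',rt(p,np.array([[-.085,0,.09]])))
    if Gs is G: pc=p
tr=segs([((a*.075,-.065,.025),(a*.075,.065,.025)) for a in(-1,1)]+[((-.075,a*.065,.025),(.075,a*.065,.025)) for a in(-1,1)])
print('tray',*opt(np.array([.505,-.241,0.]),tr,G,.012,.1))
lock=rt(pc,np.array([[-.085,0,0]]))[0]
pl=segs([((a*.018,-.018,.1085),(a*.018,.018,.1085)) for a in(-1,1)]+[((-.018,a*.018,.1085),(.018,a*.018,.1085)) for a in(-1,1)],20)
for Gs in (G,{'top':G['top']},{'side':G['side']}): print('plate',*opt(np.array([lock[0],lock[1],pc[2]]),pl,Gs,.006,.0))
red={}
for n,(u,v) in {'side':(252,240),'top':(228,199)}.items():
    x0,y0=u-15,v-15; c=I[n][y0:y0+30,x0:x0+30].astype(float)
    m=np.clip((0.5-c[:,:,1]/np.maximum(c[:,:,2],1))/.35,0,1); red[n]=(x0,y0,m); print(n,m.sum())
    if n=='top': print((m*9).astype(int)[5:25,5:25])
def f(q,ns):
    P=box(.03,.01,-.013,.013); e=0
    for n in ns:
        x0,y0,m=red[n]; uv=projN(n,rt(q[:3],P)+[0,0,q[3]]); e+=((hull_mask(uv,x0,y0,30,30)-m)**2).sum()
    return e
for ns in (('side','top'),('top',),('side',)):
  b=None
  for a in (-.3,-.15,0,.15):
    q0=np.array([lock[0],lock[1],a,.13]); r=minimize(f,q0,args=(ns,),method='Nelder-Mead',options=dict(initial_simplex=q0+np.vstack([np.zeros(4),np.diag([.003,.003,.08,.004 if len(ns)>1 else 1e-9])]),xatol=1e-5,fatol=1e-3,maxiter=600))
    if b is None or r.fun<b.fun:b=r
  print('key',ns,b.x,b.fun)
E
python3 f1.py
```

```text
key0 [0.5514 0.0807 0.12  ]
chest [0.6332 0.1015 0.2108] 2328.4327658029597 lock0 [[0.5501 0.0837 0.09  ]]
chest [0.635  0.1007 0.2149] 1179.4592818213616 lock0 [[0.5519 0.0826 0.09  ]]
chest [0.6329 0.1021 0.2108] 1161.3171995943258 lock0 [[0.5498 0.0843 0.09  ]]
tray [ 0.5033 -0.2349 -0.0195] 1477.4404699430766
plate [0.5511 0.0831 0.2783] 1799.880745637511
plate [0.5506 0.0828 0.2302] 993.0165745976814
plate [0.5515 0.0859 0.2267] 833.1782397568077
side 64.4374305220268
top 21.4409681282303
[[0 0 0 0 0 0 0 0 0 0 0 0 0 0 0 0 0 0 0 0]
 [0 0 0 0 0 0 0 0 0 0 0 0 0 0 0 0 0 0 0 0]
 [0 0 0 0 0 0 0 0 0 0 0 0 0 0 0 0 0 0 0 0]
 [0 0 0 0 0 0 0 0 0 0 0 0 0 0 0 0 0 0 0 0]
 [0 0 0 0 0 0 0 0 0 4 0 0 0 0 0 0 0 0 0 0]
 [0 0 0 0 0 0 0 0 2 7 4 0 0 0 0 0 0 0 0 0]
 [0 0 0 0 0 0 0 0 1 7 7 0 0 0 0 0 0 0 0 0]
 [0 0 0 0 0 0 0 0 2 7 8 0 0 0 0 0 0 0 0 0]
 [0 0 0 0 0 0 0 0 3 8 7 0 0 0 0 0 0 0 0 0]
 [0 0 0 0 0 0 0 0 4 7 7 0 0 0 0 0 0 0 0 0]
 [0 0 0 0 0 0 0 0 4 8 5 0 0 0 0 0 0 0 0 0]
 [0 0 0 0 0 0 0 0 5 8 6 0 0 0 0 0 0 0 0 0]
 [0 0 0 0 0 0 0 0 5 8 6 0 0 0 0 0 0 0 0 0]
 [0 0 0 0 0 0 0 0 6 8 6 0 0 0 0 0 0 0 0 0]
 [0 0 0 0 0 0 0 0 4 7 4 0 0 0 0 0 0 0 0 0]
 [0 0 0 0 0 0 0 0 0 0 0 0 0 0 0 0 0 0 0 0]
 [0 0 0 0 0 0 0 0 0 0 0 0 0 0 0 0 0 0 0 0]
 [0 0 0 0 0 0 0 0 0 0 0 0 0 0 0 0 0 0 0 0]
 [0 0 0 0 0 0 0 0 0 0 0 0 0 0 0 0 0 0 0 0]
 [0 0 0 0 0 0 0 0 0 0 0 0 0 0 0 0 0 0 0 0]]
key ('side', 'top') [0.5507 0.0819 0.1486 0.1282] 68.92514138794506
key ('top',) [0.5525 0.0825 0.1683 0.13  ] 18.04801926850027
key ('side',) [ 0.5504  0.0816 -0.4301  0.13  ] 50.2156233355563
```

```bash
python3 - <<'E'
s=open('f1.py').read()
a=s.index("for Gs in (G,{'top'"); b=s.index("red={}")
s=s[:a]+"lock=[.551,.083]\n"+s[b:]
s=s.replace("m=np.clip((0.5-c[:,:,1]/np.maximum(c[:,:,2],1))/.35,0,1)","m=np.clip((0.45-c[:,:,1]/np.maximum(c[:,:,2],1))/.2,0,1)").replace("    if n=='top': print((m*9).astype(int)[5:25,5:25])\n","    print((m*9).astype(int)[4:26,4:26]) if n=='side' else 0\n")
open('f2.py','w').write(s)
E
python3 f2.py
```

```text
key0 [0.5514 0.0807 0.12  ]
side 79.35888074469557
[[0 0 0 0 0 0 0 0 0 0 0 0 0 0 0 0 0 0 0 0 0 0]
 [0 0 0 0 0 0 0 0 0 0 0 0 0 0 0 0 0 0 0 0 0 0]
 [0 0 0 0 0 0 0 0 0 0 0 0 0 0 0 0 0 0 0 0 0 0]
 [0 0 0 0 0 1 0 0 0 0 0 0 0 0 0 0 0 0 0 0 0 0]
 [0 0 0 0 5 8 8 6 5 3 2 0 0 0 0 0 0 0 0 0 0 0]
 [0 0 0 3 8 9 9 9 9 9 9 8 6 5 4 2 0 0 0 0 0 0]
 [0 0 0 3 8 9 9 9 9 8 9 9 9 9 9 9 6 0 0 0 0 0]
 [0 0 0 1 7 9 8 8 5 6 6 9 9 9 9 9 5 0 0 0 0 0]
 [0 0 0 0 4 7 6 5 0 0 3 6 8 9 9 9 4 0 0 0 0 0]
 [0 0 0 0 2 6 6 3 0 0 0 3 8 8 8 8 2 0 0 0 0 0]
 [0 0 0 0 0 6 7 5 2 0 2 4 6 7 7 7 1 0 0 0 0 0]
 [0 0 0 0 0 4 6 6 6 6 6 7 7 7 8 6 0 0 0 0 0 0]
 [0 0 0 0 0 0 1 3 5 5 6 7 7 7 7 6 0 0 0 0 0 0]
 [0 0 0 0 0 0 0 0 0 0 0 4 4 6 6 5 0 0 0 0 0 0]
 [0 0 0 0 0 0 0 0 0 0 0 0 0 0 0 0 0 0 0 0 0 0]
 [0 0 0 0 0 0 0 0 0 0 0 0 0 0 0 0 0 0 0 0 0 0]
 [0 0 0 0 0 0 0 0 0 0 0 0 0 0 0 0 0 0 0 0 0 0]
 [0 0 0 0 0 0 0 0 0 0 0 0 0 0 0 0 0 0 0 0 0 0]
 [0 0 0 0 0 0 0 0 0 0 0 0 0 0 0 0 0 0 0 0 0 0]
 [0 0 0 0 0 0 0 0 0 0 0 0 0 0 0 0 0 0 0 0 0 0]
 [0 0 0 0 0 0 0 0 0 0 0 0 0 0 0 0 0 0 0 0 0 0]
 [0 0 0 0 0 0 0 0 0 0 0 0 0 0 0 0 0 0 0 0 0 0]]
top 25.37394890186818
key ('side', 'top') [0.5506 0.0822 0.1618 0.1286] 63.673256856706075
key ('top',) [0.5528 0.0826 0.1458 0.13  ] 17.42109392093702
key ('side',) [0.5502 0.0828 0.1482 0.13  ] 45.880891578200306
```

```bash
cat >> f2.py <<'E'
q=np.array([.551,.0825,-.1,.13])
for n in red:
    x0,y0,m=red[n]; uv=projN(n,rt(q[:3],box(.03,.01,-.013,.013))+[0,0,q[3]]); h=hull_mask(uv,x0,y0,30,30); print(n,uv.min(0)-[x0,y0],uv.max(0)-[x0,y0]); print((h*9).astype(int)[4:26,4:26])
E
python3 f2.py|tail -48
```

```text
key ('top',) [0.5528 0.0826 0.1458 0.13  ] 17.42109392093702
key ('side',) [0.5502 0.0828 0.1482 0.13  ] 45.880891578200306
side [5.5147 5.4284] [20.9373 18.8868]
[[0 0 0 0 0 0 0 0 0 0 0 0 0 0 0 0 0 0 0 0 0 0]
 [0 0 0 1 1 0 0 0 0 0 0 0 0 0 0 0 0 0 0 0 0 0]
 [0 0 1 5 6 5 4 2 1 1 0 0 0 0 0 0 0 0 0 0 0 0]
 [0 0 2 7 8 8 8 7 7 6 4 3 2 1 1 0 0 0 0 0 0 0]
 [0 0 4 8 8 9 8 8 8 8 8 8 7 7 6 4 3 1 0 0 0 0]
 [0 1 6 8 9 9 9 9 9 9 9 8 8 8 8 8 7 2 0 0 0 0]
 [0 1 6 8 9 9 9 9 9 9 9 9 9 9 9 8 7 3 0 0 0 0]
 [0 1 6 8 9 9 9 9 9 9 9 9 9 9 9 8 8 3 0 0 0 0]
 [0 1 5 8 9 9 9 9 9 9 9 9 9 9 9 8 8 3 0 0 0 0]
 [0 0 5 8 9 9 9 9 9 9 9 9 9 9 9 8 8 4 0 0 0 0]
 [0 0 4 8 8 9 9 9 9 9 9 9 9 9 9 9 8 4 0 0 0 0]
 [0 0 3 7 8 8 8 9 9 9 9 9 9 9 9 8 8 4 0 0 0 0]
 [0 0 2 5 7 7 8 8 8 8 8 9 9 9 9 8 7 3 0 0 0 0]
 [0 0 0 1 1 2 4 5 6 7 7 8 8 8 8 8 6 1 0 0 0 0]
 [0 0 0 0 0 0 0 0 1 2 3 4 5 6 7 7 4 0 0 0 0 0]
 [0 0 0 0 0 0 0 0 0 0 0 0 1 1 2 3 2 0 0 0 0 0]
 [0 0 0 0 0 0 0 0 0 0 0 0 0 0 0 0 0 0 0 0 0 0]
 [0 0 0 0 0 0 0 0 0 0 0 0 0 0 0 0 0 0 0 0 0 0]
 [0 0 0 0 0 0 0 0 0 0 0 0 0 0 0 0 0 0 0 0 0 0]
 [0 0 0 0 0 0 0 0 0 0 0 0 0 0 0 0 0 0 0 0 0 
[... 472 characters left out ...]
 0 0 0 0 0 0 4 8 8 8 7 3 0 0 0 0 0 0 0 0]
 [0 0 0 0 0 0 0 0 5 8 9 8 7 3 0 0 0 0 0 0 0 0]
 [0 0 0 0 0 0 0 1 5 8 9 8 7 2 0 0 0 0 0 0 0 0]
 [0 0 0 0 0 0 0 1 6 8 9 8 7 1 0 0 0 0 0 0 0 0]
 [0 0 0 0 0 0 0 1 7 8 9 8 7 1 0 0 0 0 0 0 0 0]
 [0 0 0 0 0 0 0 1 7 8 9 8 6 1 0 0 0 0 0 0 0 0]
 [0 0 0 0 0 0 0 2 7 8 9 8 5 1 0 0 0 0 0 0 0 0]
 [0 0 0 0 0 0 0 3 7 8 9 8 5 0 0 0 0 0 0 0 0 0]
 [0 0 0 0 0 0 0 3 7 8 8 8 4 0 0 0 0 0 0 0 0 0]
 [0 0 0 0 0 0 0 1 5 7 7 7 3 0 0 0 0 0 0 0 0 0]
 [0 0 0 0 0 0 0 0 1 2 3 3 1 0 0 0 0 0 0 0 0 0]
 [0 0 0 0 0 0 0 0 0 0 0 0 0 0 0 0 0 0 0 0 0 0]
 [0 0 0 0 0 0 0 0 0 0 0 0 0 0 0 0 0 0 0 0 0 0]
 [0 0 0 0 0 0 0 0 0 0 0 0 0 0 0 0 0 0 0 0 0 0]
 [0 0 0 0 0 0 0 0 0 0 0 0 0 0 0 0 0 0 0 0 0 0]]
```

```bash
cat >> f2.py <<'E'
print('----')
I2,_=red['side'][2],0
W=np.ones((30,30)); W[11:16,11:16]=0
def f3(q,ns):
    P=box(q[4],q[5],-q[6]/2,q[6]/2); e=0
    for n in ns:
        x0,y0,m=red[n]; uv=projN(n,rt(q[:3],P)+[0,0,q[3]]); e+=(((hull_mask(uv,x0,y0,30,30)-m)**2)*(W if n=='side' else 1)).sum()
    return e
for ns in (('side','top'),('top',),('side',)):
  b=None
  for a in (-.3,-.1,.1):
    q0=np.array([.551,.083,a,.13,.027,.008,.022]); r=minimize(f3,q0,args=(ns,),method='Nelder-Mead',options=dict(initial_simplex=q0+np.vstack([np.zeros(7),np.diag([.003,.003,.12,.004 if len(ns)>1 else 1e-7,-.004,-.002,-.004])]),xatol=1e-5,fatol=1e-3,maxiter=2000,maxfev=3000))
    if b is None or r.fun<b.fun:b=r
  print('key',ns,b.x,b.fun)
E
python3 f2.py|sed '1,/----/d'
```

```text
key ('side', 'top') [ 0.5505  0.0822 -0.0903  0.1296  0.0243  0.0043  0.0242] 4.745191578996258
key ('top',) [ 0.5518  0.0822 -0.0558  0.13    0.0254  0.0047  0.0195] 1.6087433299771652
key ('side',) [ 0.55    0.0825 -0.0976  0.13    0.0241  0.0069  0.0202] 2.4541761165846365
```

Fit: key at (0.551, 0.082, 0.130) with yaw about −0.09. Lock yaw is +0.211, so the key is turned 0.30 rad clockwise, as the text says. Now I'll move above it with the fingers partly closed.

Careful with the scale: shifts go in shares of 75 cm and turns go in shares of pi rad. That gives: -43.4 cm / 75 = -0.5787, -40.5 cm / 75 = -0.54, 0.26 rad / 3.1416 = 0.0828.

Call:
servo_tool(
  moves=[
    [0.032, -0.0387, 0, 0.0064],
    [0.064, -0.0773, 0, 0.0127],
    [0.096, -0.116, 0, 0.0191],
    [0.128, -0.1547, 0, 0.0255],
    [0.16, -0.1933, 0, 0.0318],
    [0.192, -0.232, 0, 0.0382],
    [0.224, -0.2693, 0, 0.0446],
    [0.256, -0.308, 0, 0.0509],
    [0.288, -0.3467, 0, 0.0573],
    [0.32, -0.3853, 0, 0.0637],
    [0.352, -0.424, 0, 0.0668],
    [0.384, -0.4627, 0, 0.07],
    [0.416, -0.5013, 0, 0.0732],
    [0.448, -0.54, 0, 0.0764],
    [0.48, -0.5787, 0, 0.0828],
    [0.48, -0.5787, 0, 0.0828],
    [0.48, -0.5787, 0, 0.0828],
    [0.48, -0.5787, 0, 0.0828],
  ],
  claw=0.6,
  force=20,
)

```text
time: 1.6
ee_pos: [0.5508, 0.0818, 0.2308]
tcp_rot: [-180.0, -0.1, 174.5]
wrist_force: [-0.0, 0.5, 1.1]
opening: 0.0345
grasp_force: 0.0
```

```bash
python3 -c "
from workcell import *
o=get_obs();print(o['q'],o['ee_pos'],o['tcp_rot'],o['wrist_force'],o['torque'],o['opening'])"
```

```text
[8.43629353e+00 5.98237116e+00 1.11110592e+01 9.51928579e+01
 1.30854532e-02 1.39178720e+01] [0.55076458 0.08175216 0.23084498] [-1.79997266e+02 -6.54334127e-02  1.74518413e+02] [-0.01302783  0.50360216  1.13119497] [-0.03196512 -0.03822027  0.00970282] 0.03447226623931646
```

Call:
servo_tool(
  moves=[
    [0, 0.0007, -0.0267, 0],
    [0, 0.0007, -0.0533, 0],
    [0, 0.0007, -0.08, 0],
    [0, 0.0007, -0.1067, 0],
    [0, 0.0007, -0.1267, 0],
    [0, 0.0007, -0.14, 0],
    [0, 0.0007, -0.1493, 0],
    [0, 0.0007, -0.1547, 0],
    [0, 0.0007, -0.1547, 0],
    [0, 0.0007, -0.1547, 0],
  ],
)

```text
time: 2.43
ee_pos: [0.5513, 0.0825, 0.116]
tcp_rot: [180.0, 0.1, 174.6]
wrist_force: [-0.7, 0.9, 0.9]
opening: 0.0342
grasp_force: 0.0
```

Run:
```python
from h import *
o=get_obs();print(o['q'],o['ee_pos'],o['tcp_rot'],o['wrist_force'],o['torque'],o['opening'])
t=cv2.cvtColor(snap('top','top1'),cv2.COLOR_RGB2BGR);s=cv2.cvtColor(snap('side','side1'),cv2.COLOR_RGB2BGR)
r=lambda i,x,y,w,h:cv2.resize(i[y:y+h,x:x+w],(400,int(400*h/w)),interpolation=cv2.INTER_CUBIC)
cv2.imwrite('pics/c3.png',np.hstack([r(s,220,210,60,60),r(t,200,170,60,60)]))
```

```text
[ 8.51032301e+00  5.18998303e+00 -2.43234931e+00  8.23233747e+01
  2.69076133e-03  1.39243739e+01] [0.55127311 0.0825034  0.11604385] [1.79984323e+02 5.20499848e-02 1.74585943e+02] [-0.6501443   0.9009223   0.93332158] [-0.00098567 -0.03939968 -0.01500569] 0.034233893641317716
```

View pics/c3.png

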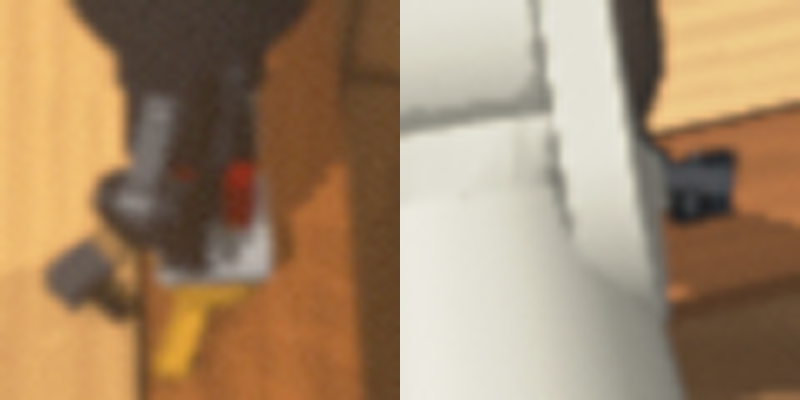

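The side crop shows the fingers straddling the red head, with the red visible at (240,195) beside the near finger. I'll close in stages and watch the force.

Call:
servo_tool(
  moves=[
    [0, 0, 0, 0],
    [0, 0, 0, 0],
    [0, 0, 0, 0],
    [0, 0, 0, 0],
  ],
  claw=0.84,
)

```text
time: 2.87
ee_pos: [0.5511, 0.0822, 0.1154]
tcp_rot: [180.0, 0.0, 174.6]
wrist_force: [-0.7, 0.6, -0.0]
opening: 0.0133
grasp_force: 0.0
```

Call:
servo_tool(
  moves=[
    [0, 0, 0, 0],
    [0, 0, 0, 0],
    [0, 0, 0, 0],
  ],
  claw=0.865,
)

```text
time: 3.12
ee_pos: [0.5511, 0.0822, 0.1153]
tcp_rot: [-180.0, -0.0, 174.6]
wrist_force: [0.6, 0.1, -0.3]
opening: 0.0117
grasp_force: 0.0
```

Call:
servo_tool(
  moves=[
    [0, 0, 0, 0],
    [0, 0, 0, 0],
    [0, 0, 0, 0],
  ],
  claw=0.88,
)

```text
time: 3.37
ee_pos: [0.551, 0.0822, 0.1153]
tcp_rot: [-180.0, -0.0, 174.6]
wrist_force: [0.1, -0.3, -0.5]
opening: 0.0102
grasp_force: 0.0
```

Call:
servo_tool(
  moves=[
    [0, 0, 0, 0],
    [0, 0, 0, 0],
    [0, 0, 0, 0],
    [0, 0, 0, 0],
  ],
  claw=0.9,
)

```text
time: 3.7
ee_pos: [0.5511, 0.0822, 0.1153]
tcp_rot: [180.0, 0.0, 174.6]
wrist_force: [-0.4, 1.0, 0.2]
opening: 0.01
grasp_force: 21.9
```

Call:
servo_tool(
  moves=[
    [0, 0, 0, 0],
    [0, 0, 0, 0],
    [0, 0, 0, 0],
  ],
  claw=1,
  force=60,
)

```text
time: 3.95
ee_pos: [0.5511, 0.0823, 0.1153]
tcp_rot: [180.0, 0.0, 174.6]
wrist_force: [-0.7, 0.1, 0.8]
opening: 0.0088
grasp_force: 59.1
```

```bash
cat > o.py <<'E'
from workcell import *
import numpy as np
np.set_printoptions(precision=4,suppress=True)
o=get_obs()
for k in('time','q','ee_pos','tcp_rot','wrist_force','torque','opening','grasp_force','joint_efforts'): print(k,o[k])
y=np.radians(o['tcp_rot'][2]-180); print('rel lock', (y+np.pi)%(2*np.pi)-np.pi-.211)
E
python3 o.py
```

```text
time 3.95
q [ 8.4893  5.2171 -2.4838 82.2983  0.0025 13.9213]
ee_pos [0.5511 0.0823 0.1153]
tcp_rot [179.9974   0.0002 174.568 ]
wrist_force [-0.6917  0.1439  0.8417]
torque [ 0.008   0.0321 -0.0082]
opening 0.00880927439394305
grasp_force 59.11118030548096
joint_efforts [ -0.1384 -52.5188  46.7606  -0.0108  -0.0769  -0.0001]
rel lock -0.3058069785210106
```

Scaled: -0.15 rad / 3.1416 = -0.0477.

Call:
servo_tool(
  moves=[
    [0, 0, 0, -0.0095],
    [0, 0, 0, -0.0191],
    [0, 0, 0, -0.0286],
    [0, 0, 0, -0.0382],
    [0, 0, 0, -0.0477],
    [0, 0, 0, -0.0477],
  ],
)

```text
time: 4.45
ee_pos: [0.5511, 0.0823, 0.1153]
tcp_rot: [180.0, 0.0, 165.9]
wrist_force: [0.0, 0.9, 0.7]
opening: 0.0092
grasp_force: 59.3
```

```bash
python3 o.py
```

```text
time 4.45
q [ 8.4913  5.2185 -2.481  82.2921  0.009  22.5878]
ee_pos [0.5511 0.0823 0.1153]
tcp_rot [179.9885   0.0043 165.9035]
wrist_force [0.0472 0.8574 0.7263]
torque [ 0.1921 -0.0079  0.1043]
opening 0.009169712870797661
grasp_force 59.312846660614014
joint_efforts [ -0.3983 -52.5417  46.6497   0.1232  -0.2025   0.5641]
rel lock -0.4570298251242303
```

Scaled: -0.03 rad / 3.1416 = -0.0095.

Call:
servo_tool(
  moves=[
    [0, 0, 0, -0.0095],
    [0, 0, 0, -0.0191],
    [0, 0, 0, -0.0286],
    [0, 0, 0, -0.0382],
    [0, 0, 0, -0.0477],
    [0, 0, 0, -0.0477],
  ],
)

```text
time: 4.95
ee_pos: [0.5511, 0.0823, 0.1153]
tcp_rot: [180.0, 0.0, 157.4]
wrist_force: [-0.4, 0.9, 0.7]
opening: 0.0089
grasp_force: 59.3
```

```bash
python3 o.py
```

```text
time 4.95
q [ 8.4894  5.2168 -2.4831 82.2951  0.0042 31.1281]
ee_pos [0.5511 0.0823 0.1153]
tcp_rot [179.9939   0.0021 157.3613]
wrist_force [-0.3962  0.8976  0.6855]
torque [0.1178 0.0082 0.0696]
opening 0.008920159145437652
grasp_force 59.32129204273224
joint_efforts [ -0.3023 -52.4898  46.6533   0.0714  -0.1522   0.5689]
rel lock -0.6061192473201619
```

Scaled: -0.14 rad / 3.1416 = -0.0446.

Call:
servo_tool(
  moves=[
    [0, 0, 0, -0.0095],
    [0, 0, 0, -0.0191],
    [0, 0, 0, -0.0286],
    [0, 0, 0, -0.0382],
    [0, 0, 0, -0.0446],
    [0, 0, 0, -0.0446],
  ],
)

```text
time: 5.45
ee_pos: [0.5511, 0.0823, 0.1153]
tcp_rot: [180.0, -0.0, 149.4]
wrist_force: [0.3, 0.5, 0.7]
opening: 0.0091
grasp_force: 59.4
```

```bash
python3 o.py
```

```text
time 5.45
q [ 8.4897  5.2184 -2.4839 82.2988  0.0024 39.1115]
ee_pos [0.5511 0.0823 0.1153]
tcp_rot [179.9988  -0.0024 149.3782]
wrist_force [0.3432 0.5225 0.7057]
torque [0.1096 0.0794 0.0346]
opening 0.009065482650523038
grasp_force 59.3837571144104
joint_efforts [ -0.334  -52.3678  46.6728  -0.0658  -0.1373   0.4646]
rel lock -0.7454512941120189
```

Run:
```python
from fit import *
s=cv2.cvtColor(snap('side','side2'),cv2.COLOR_RGB2BGR)
x0,y0,w,h,k=215,225,60,55,10
a=cv2.resize(s[y0:y0+h,x0:x0+w],None,fx=k,fy=k,interpolation=cv2.INTER_CUBIC)
# tongue angle: at rel pickup unknown; draw leading-side outlines for tongue directions at lock yaw +90deg - d
for d,c in((0,(255,255,255)),(.4,(0,255,0)),(.8,(255,0,0)),(1.2,(255,0,255))):
    th=.211+np.pi/2-d
    P=np.array([[0,0,.097],[.048*np.cos(th),.048*np.sin(th),.097]])+[.551,.0825,0]
    uv=((projN('side',P)-[x0,y0]+.5)*k).astype(int); cv2.line(a,tuple(map(int,uv[0])),tuple(map(int,uv[1])),c,1)
cv2.imwrite('pics/c4.png',a)
```

```text
(no output)
```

View pics/c4.png

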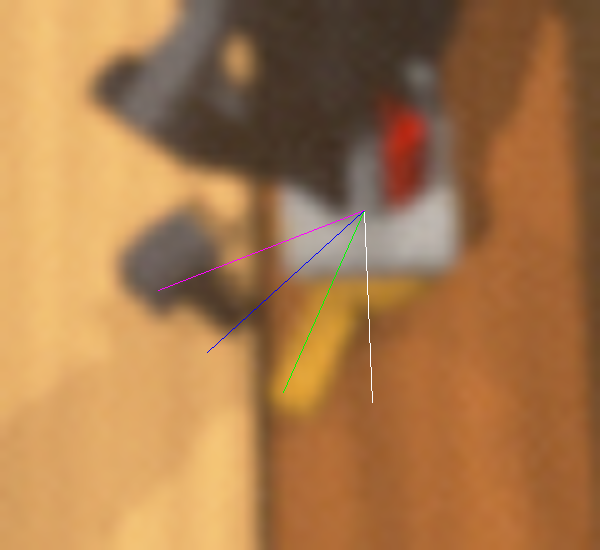

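The crop shows the tongue (yellow) moved to about 0.36 rad from lock +y, with its tip at (295,405). The dark buffer end is at about (240,320). That leaves roughly 0.3 rad before contact, so I'll advance 0.14 and then creep.

Scaled: -0.14 rad / 3.1416 = -0.0446.

Call:
servo_tool(
  moves=[
    [0, 0, 0, -0.0095],
    [0, 0, 0, -0.0191],
    [0, 0, 0, -0.0286],
    [0, 0, 0, -0.0382],
    [0, 0, 0, -0.0446],
  ],
)

```text
time: 5.92
ee_pos: [0.551, 0.0822, 0.1153]
tcp_rot: [-180.0, -0.0, 141.3]
wrist_force: [-1.0, -0.4, 1.7]
opening: 0.0088
grasp_force: 59.4
```

```bash
python3 o.py | egrep "time|torq|wrist|rel|eff"
```

```text
time 5.9167
wrist_force [-0.9566 -0.4156  1.6585]
torque [0.0073 0.1186 0.0904]
joint_efforts [ -0.2427 -52.2611  46.71    -0.2112  -0.0801  -0.1103]
rel lock -0.8860463231526486
```

Scaled: -0.03 rad / 3.1416 = -0.0095.

Call:
servo_tool(
  moves=[
    [0, 0, 0, -0.0032],
    [0, 0, 0, -0.0064],
    [0, 0, 0, -0.0095],
  ],
)

```text
time: 6.17
ee_pos: [0.551, 0.0822, 0.1153]
tcp_rot: [-180.0, -0.0, 139.6]
wrist_force: [-0.5, -0.4, 0.7]
opening: 0.0091
grasp_force: 59.5
```

```bash
python3 o.py | egrep "time|torq|wrist|rel|eff"
```

```text
time 6.1667
wrist_force [-0.5236 -0.382   0.653 ]
torque [0.0014 0.2011 0.1461]
joint_efforts [ -0.1809 -52.1465  46.7273  -0.3422  -0.0479  -0.1152]
rel lock -0.9158416551073408
```

Scaled: -0.01 rad / 3.1416 = -0.0032.

Call:
servo_tool(
  moves=[
    [0, 0, 0, -0.0016],
    [0, 0, 0, -0.0032],
  ],
)

```text
time: 6.33
ee_pos: [0.551, 0.0822, 0.1153]
tcp_rot: [-180.0, -0.0, 139.0]
wrist_force: [-1.2, -0.7, 1.7]
opening: 0.0092
grasp_force: 59.5
```

```bash
python3 o.py | egrep "time|torq|wrist|rel"
```

```text
time 6.3333
wrist_force [-1.2015 -0.675   1.696 ]
torque [-0.0166  0.2383  0.0823]
rel lock -0.9259072125317932
```

Call:
servo_tool(
  moves=[
    [0, 0, 0, 0],
  ],
)

```text
time: 6.42
ee_pos: [0.551, 0.0822, 0.1153]
tcp_rot: [-180.0, -0.0, 139.0]
wrist_force: [-1.3, -0.6, 1.4]
opening: 0.009
grasp_force: 59.5
```

```bash
python3 o.py | egrep "time|torq|wrist|rel"
```

```text
time 6.4167
wrist_force [-1.2726 -0.6162  1.4087]
torque [-0.0593  0.2612  0.0796]
rel lock -0.9259352845401
```

Scaled: -0.02 rad / 3.1416 = -0.0064.

Call:
servo_tool(
  moves=[
    [0, 0, 0, -0.0032],
    [0, 0, 0, -0.0064],
  ],
)

```text
time: 6.58
ee_pos: [0.551, 0.0822, 0.1153]
tcp_rot: [-180.0, -0.0, 137.9]
wrist_force: [-0.3, -0.4, 1.5]
opening: 0.0092
grasp_force: 59.5
```

```bash
python3 o.py | egrep "torq|rel"
```

```text
torque [-0.0231  0.2249  0.118 ]
rel lock -0.9466403190502067
```

Scaled: -0.02 rad / 3.1416 = -0.0064.

Call:
servo_tool(
  moves=[
    [0, 0, 0, -0.0032],
    [0, 0, 0, -0.0064],
  ],
)

```text
time: 6.75
ee_pos: [0.551, 0.0822, 0.1153]
tcp_rot: [-180.0, -0.0, 136.7]
wrist_force: [-1.2, -0.1, 0.3]
opening: 0.0092
grasp_force: 59.5
```

```bash
python3 o.py | egrep "torq|rel"
```

```text
torque [-0.0456  0.3431  0.0758]
rel lock -0.9668219009777231
```

Scaled: -0.02 rad / 3.1416 = -0.0064.

Call:
servo_tool(
  moves=[
    [0, 0, 0, -0.0032],
    [0, 0, 0, -0.0064],
  ],
)

```text
time: 6.92
ee_pos: [0.5511, 0.0822, 0.1153]
tcp_rot: [-180.0, 0.0, 135.5]
wrist_force: [-1.2, -0.1, 2.1]
opening: 0.0091
grasp_force: 59.5
```

```bash
python3 o.py | egrep "torq|rel"
```

```text
torque [-0.067   0.3112  0.1177]
rel lock -0.9868344201055411
```

Scaled: -0.02 rad / 3.1416 = -0.0064.

Call:
servo_tool(
  moves=[
    [0, 0, 0, -0.0032],
    [0, 0, 0, -0.0064],
  ],
)

```text
time: 7.08
ee_pos: [0.551, 0.0822, 0.1153]
tcp_rot: [-180.0, 0.0, 134.4]
wrist_force: [-1.8, -0.5, 2.0]
opening: 0.0091
grasp_force: 59.6
```

```bash
python3 o.py | egrep "torq|rel"
```

```text
torque [-0.19    0.3922  0.1386]
rel lock -1.0068099454302277
```

Scaled: -0.015 rad / 3.1416 = -0.0048.

Call:
servo_tool(
  moves=[
    [0, 0, 0, -0.0032],
    [0, 0, 0, -0.0048],
  ],
)

```text
time: 7.25
ee_pos: [0.551, 0.0822, 0.1153]
tcp_rot: [-180.0, -0.0, 133.5]
wrist_force: [-1.4, -0.6, 1.6]
opening: 0.0091
grasp_force: 59.6
```

```bash
python3 o.py | egrep "torq|rel"
```

```text
torque [-0.0973  0.4216  0.0592]
rel lock -1.0217536466173776
```

Scaled: -0.01 rad / 3.1416 = -0.0032.

Call:
servo_tool(
  moves=[
    [0, 0, 0, -0.0016],
    [0, 0, 0, -0.0032],
  ],
)

```text
time: 7.42
ee_pos: [0.551, 0.0822, 0.1152]
tcp_rot: [-180.0, -0.0, 133.0]
wrist_force: [-2.7, -0.6, 1.5]
opening: 0.009
grasp_force: 59.6
```

```bash
python3 o.py | egrep "torq|rel"
```

```text
torque [-0.1348  0.4565  0.1212]
rel lock -1.0312155135166419
```

Scaled: -0.015 rad / 3.1416 = -0.0048.

Call:
servo_tool(
  moves=[
    [0, 0, 0, -0.0032],
    [0, 0, 0, -0.0048],
  ],
)

```text
time: 7.58
ee_pos: [0.551, 0.0822, 0.1153]
tcp_rot: [-180.0, -0.0, 132.1]
wrist_force: [-1.9, -1.1, 2.0]
opening: 0.0089
grasp_force: 59.6
```

```bash
python3 o.py | egrep "torq|rel"
```

```text
torque [-0.1254  0.4613  0.1118]
rel lock -1.0467556006440508
```

Scaled: -0.01 rad / 3.1416 = -0.0032.

Call:
servo_tool(
  moves=[
    [0, 0, 0, -0.0016],
    [0, 0, 0, -0.0032],
  ],
)

```text
time: 7.75
ee_pos: [0.551, 0.0822, 0.1153]
tcp_rot: [-180.0, -0.0, 131.6]
wrist_force: [-2.0, -0.7, 2.2]
opening: 0.009
grasp_force: 59.6
```

```bash
python3 o.py | egrep "torq|rel"
```

```text
torque [-0.1806  0.5274  0.1565]
rel lock -1.0562867392291524
```

Scaled: -0.01 rad / 3.1416 = -0.0032.

Call:
servo_tool(
  moves=[
    [0, 0, 0, -0.0016],
    [0, 0, 0, -0.0032],
  ],
)

```text
time: 7.92
ee_pos: [0.551, 0.0822, 0.1153]
tcp_rot: [-180.0, -0.0, 131.0]
wrist_force: [-1.0, -1.7, 2.6]
opening: 0.0092
grasp_force: 59.6
```

```bash
python3 o.py | egrep "torq|rel"
```

```text
torque [-0.2247  0.5275  0.1179]
rel lock -1.0663720021610226
```

Scaled: -0.01 rad / 3.1416 = -0.0032.

Call:
servo_tool(
  moves=[
    [0, 0, 0, -0.0016],
    [0, 0, 0, -0.0032],
  ],
)

```text
time: 8.08
ee_pos: [0.551, 0.0822, 0.1153]
tcp_rot: [-180.0, -0.0, 130.4]
wrist_force: [-3.2, -1.3, 2.0]
opening: 0.0089
grasp_force: 59.6
```

```bash
python3 o.py | egrep "torq|rel"
```

```text
torque [-0.3009  0.5757  0.1373]
rel lock -1.076267468282438
```

Scaled: -0.01 rad / 3.1416 = -0.0032.

Call:
servo_tool(
  moves=[
    [0, 0, 0, -0.0016],
    [0, 0, 0, -0.0032],
  ],
)

```text
time: 8.25
ee_pos: [0.551, 0.0822, 0.1153]
tcp_rot: [-180.0, -0.0, 129.8]
wrist_force: [-2.4, -1.3, 1.3]
opening: 0.0093
grasp_force: 59.6
```

```bash
python3 o.py | egrep "torq|rel"
```

```text
torque [-0.2142  0.5434  0.1181]
rel lock -1.0863346429640675
```

Scaled: -0.01 rad / 3.1416 = -0.0032.

Call:
servo_tool(
  moves=[
    [0, 0, 0, -0.0016],
    [0, 0, 0, -0.0032],
  ],
)

```text
time: 8.42
ee_pos: [0.5511, 0.0822, 0.1153]
tcp_rot: [180.0, 0.0, 129.3]
wrist_force: [-2.2, -1.7, 2.5]
opening: 0.0089
grasp_force: 59.6
```

```bash
python3 o.py | egrep "torq|rel"
```

```text
torque [-0.2896  0.5829  0.0968]
rel lock -1.0963559338975053
```

No contact yet; carrying on.

Scaled: -0.015 rad / 3.1416 = -0.0048.

Call:
servo_tool(
  moves=[
    [0, 0, 0, -0.0032],
    [0, 0, 0, -0.0048],
  ],
)

```text
time: 8.58
ee_pos: [0.551, 0.0822, 0.1153]
tcp_rot: [-180.0, -0.0, 128.4]
wrist_force: [-1.3, -0.8, 2.2]
opening: 0.0092
grasp_force: 59.6
```

```bash
python3 o.py | egrep "torq|rel"
```

```text
torque [-0.2594  0.5965  0.0553]
rel lock -1.111722791983876
```

Scaled: -0.01 rad / 3.1416 = -0.0032.

Call:
servo_tool(
  moves=[
    [0, 0, 0, -0.0016],
    [0, 0, 0, -0.0032],
  ],
)

```text
time: 8.75
ee_pos: [0.551, 0.0822, 0.1153]
tcp_rot: [-180.0, 0.0, 127.8]
wrist_force: [-2.9, -0.4, 2.7]
opening: 0.0091
grasp_force: 59.6
```

```bash
python3 o.py | egrep "torq|rel"
```

```text
torque [-0.3028  0.6488  0.1156]
rel lock -1.1213260573223913
```

Scaled: -0.015 rad / 3.1416 = -0.0048.

Call:
servo_tool(
  moves=[
    [0, 0, 0, -0.0032],
    [0, 0, 0, -0.0048],
  ],
)

```text
time: 8.92
ee_pos: [0.551, 0.0822, 0.1153]
tcp_rot: [-180.0, -0.0, 127.0]
wrist_force: [-2.8, -1.3, 2.5]
opening: 0.0089
grasp_force: 59.6
```

```bash
python3 o.py | egrep "torq|rel"
```

```text
torque [-0.2486  0.6682  0.1139]
rel lock -1.1367303498056087
```

Scaled: -0.01 rad / 3.1416 = -0.0032.

Call:
servo_tool(
  moves=[
    [0, 0, 0, -0.0016],
    [0, 0, 0, -0.0032],
  ],
)

```text
time: 9.08
ee_pos: [0.551, 0.0822, 0.1153]
tcp_rot: [-180.0, -0.0, 126.4]
wrist_force: [-3.6, -1.0, 2.2]
opening: 0.009
grasp_force: 59.6
```

```bash
python3 o.py | egrep "torq|rel"
```

```text
torque [-0.2997  0.6608  0.1051]
rel lock -1.1462485191800196
```

Scaled: -0.015 rad / 3.1416 = -0.0048.

Call:
servo_tool(
  moves=[
    [0, 0, 0, -0.0032],
    [0, 0, 0, -0.0048],
  ],
)

```text
time: 9.25
ee_pos: [0.551, 0.0822, 0.1153]
tcp_rot: [-180.0, -0.0, 125.5]
wrist_force: [-2.8, -0.5, 1.9]
opening: 0.009
grasp_force: 59.6
```

```bash
python3 o.py | egrep "torq|rel"
```

```text
torque [-0.3486  0.7477  0.1533]
rel lock -1.1617132039418527
```

Scaled: -0.01 rad / 3.1416 = -0.0032.

Call:
servo_tool(
  moves=[
    [0, 0, 0, -0.0016],
    [0, 0, 0, -0.0032],
  ],
)

```text
time: 9.42
ee_pos: [0.551, 0.0822, 0.1153]
tcp_rot: [-180.0, -0.0, 125.0]
wrist_force: [-3.7, -2.1, 2.0]
opening: 0.009
grasp_force: 59.6
```

```bash
python3 o.py | egrep "torq|rel"
```

```text
torque [-0.305   0.764   0.1756]
rel lock -1.1712932721075868
```

Scaled: -0.005 rad / 3.1416 = -0.0016.

Call:
servo_tool(
  moves=[
    [0, 0, 0, -0.0016],
    [0, 0, 0, -0.0016],
  ],
)

```text
time: 9.58
ee_pos: [0.551, 0.0823, 0.1153]
tcp_rot: [-180.0, -0.0, 124.7]
wrist_force: [-3.2, -1.9, 2.5]
opening: 0.009
grasp_force: 59.6
```

```bash
python3 o.py | egrep "torq|rel"
```

```text
torque [-0.3235  0.8118  0.1668]
rel lock -1.1761626777052794
```

Scaled: -0.005 rad / 3.1416 = -0.0016.

Call:
servo_tool(
  moves=[
    [0, 0, 0, -0.0016],
    [0, 0, 0, -0.0016],
  ],
)

```text
time: 9.75
ee_pos: [0.551, 0.0822, 0.1153]
tcp_rot: [-180.0, -0.0, 124.4]
wrist_force: [-3.3, -1.1, 3.2]
opening: 0.009
grasp_force: 59.7
```

```bash
python3 o.py | egrep "torq|rel"
```

```text
torque [-0.2873  0.843   0.1749]
rel lock -1.1811675439298595
```

Contact is starting: the torque now stays above 0.15.

Scaled: -0.008 rad / 3.1416 = -0.0025.

Call:
servo_tool(
  moves=[
    [0, 0, 0, -0.0016],
    [0, 0, 0, -0.0025],
  ],
)

```text
time: 9.92
ee_pos: [0.551, 0.0823, 0.1153]
tcp_rot: [-180.0, -0.0, 124.0]
wrist_force: [-3.9, -1.2, 2.2]
opening: 0.0089
grasp_force: 59.7
```

```bash
python3 o.py | egrep "torq|rel"
```

```text
torque [-0.3215  0.8749  0.2239]
rel lock -1.1891615851858492
```

Scaled: -0.005 rad / 3.1416 = -0.0016.

Call:
servo_tool(
  moves=[
    [0, 0, 0, -0.0016],
    [0, 0, 0, -0.0016],
  ],
)

```text
time: 10.08
ee_pos: [0.551, 0.0822, 0.1153]
tcp_rot: [-180.0, -0.0, 123.7]
wrist_force: [-3.3, -1.3, 1.9]
opening: 0.009
grasp_force: 59.7
```

```bash
python3 o.py | egrep "torq|rel"
```

```text
torque [-0.3635  0.8696  0.163 ]
rel lock -1.1942408886238305
```

Scaled: -0.008 rad / 3.1416 = -0.0025.

Call:
servo_tool(
  moves=[
    [0, 0, 0, -0.0013],
    [0, 0, 0, -0.0025],
  ],
)

```text
time: 10.25
ee_pos: [0.551, 0.0822, 0.1153]
tcp_rot: [-180.0, -0.0, 123.2]
wrist_force: [-4.4, -1.5, 2.4]
opening: 0.0085
grasp_force: 59.7
```

```bash
python3 o.py | egrep "torq|rel"
```

```text
torque [-0.3575  0.9163  0.1978]
rel lock -1.2021259274391827
```

Call:
servo_tool(
  moves=[
    [0, 0, 0, 0],
  ],
)

```text
time: 10.33
ee_pos: [0.551, 0.0823, 0.1153]
tcp_rot: [-180.0, -0.0, 123.2]
wrist_force: [-4.0, -1.5, 2.8]
opening: 0.0089
grasp_force: 59.7
```

```bash
python3 o.py | egrep "torq|rel"
```

```text
torque [-0.3527  0.9138  0.1776]
rel lock -1.2021101779320909
```

Call:
servo_tool(
  moves=[
    [0, 0, 0, 0],
  ],
)

```text
time: 10.42
ee_pos: [0.551, 0.0822, 0.1153]
tcp_rot: [-180.0, -0.0, 123.2]
wrist_force: [-4.5, -2.2, 2.6]
opening: 0.0091
grasp_force: 59.7
```

```bash
python3 o.py | egrep "torq|rel"
```

```text
torque [-0.281   0.9788  0.1881]
rel lock -1.201833933852159
```

Scaled: -0.015 rad / 3.1416 = -0.0048.

Call:
servo_tool(
  moves=[
    [0, 0, 0, -0.0025],
    [0, 0, 0, -0.0048],
  ],
)

```text
time: 10.58
ee_pos: [0.551, 0.0823, 0.1153]
tcp_rot: [-180.0, -0.0, 122.3]
wrist_force: [-4.5, -1.4, 2.2]
opening: 0.0089
grasp_force: 59.7
```

```bash
python3 o.py | egrep "torq|rel"
```

```text
torque [-0.3138  0.9695  0.2108]
rel lock -1.2174956787277764
```

Call:
servo_tool(
  moves=[
    [0, 0, 0, 0],
  ],
)

```text
time: 10.67
ee_pos: [0.551, 0.0823, 0.1153]
tcp_rot: [-180.0, -0.0, 122.3]
wrist_force: [-4.0, -1.3, 3.8]
opening: 0.0088
grasp_force: 59.7
```

```bash
python3 o.py | egrep "torq|rel"
```

```text
torque [-0.2914  0.9842  0.1656]
rel lock -1.217406050510949
```

Scaled: -0.008 rad / 3.1416 = -0.0025.

Call:
servo_tool(
  moves=[
    [0, 0, 0, -0.0025],
  ],
)

```text
time: 10.75
ee_pos: [0.551, 0.0823, 0.1153]
tcp_rot: [-180.0, -0.0, 121.9]
wrist_force: [-4.7, -1.6, 2.5]
opening: 0.009
grasp_force: 59.7
```

```bash
python3 o.py | egrep "torq|rel"
```

```text
torque [-0.2854  1.0179  0.2045]
rel lock -1.2248792669310384
```

Scaled: -0.015 rad / 3.1416 = -0.0048.

Call:
servo_tool(
  moves=[
    [0, 0, 0, -0.0025],
    [0, 0, 0, -0.0048],
  ],
)

```text
time: 10.92
ee_pos: [0.551, 0.0823, 0.1153]
tcp_rot: [-180.0, -0.0, 121.0]
wrist_force: [-4.6, -1.6, 2.8]
opening: 0.0091
grasp_force: 59.7
```

```bash
python3 o.py | egrep "torq|rel"
```

```text
torque [-0.2763  1.0883  0.2185]
rel lock -1.240578640302269
```

Call:
servo_tool(
  moves=[
    [0, 0, 0, 0],
  ],
)

```text
time: 11.0
ee_pos: [0.551, 0.0823, 0.1153]
tcp_rot: [-180.0, -0.0, 121.0]
wrist_force: [-4.5, -0.8, 2.2]
opening: 0.0093
grasp_force: 59.7
```

```bash
python3 o.py | egrep "torq|rel"
```

```text
torque [-0.2316  1.0801  0.2637]
rel lock -1.2404111476228976
```

Scaled: -0.008 rad / 3.1416 = -0.0025.

Call:
servo_tool(
  moves=[
    [0, 0, 0, -0.0025],
  ],
)

```text
time: 11.08
ee_pos: [0.551, 0.0822, 0.1153]
tcp_rot: [-180.0, -0.0, 120.6]
wrist_force: [-4.0, -1.6, 3.2]
opening: 0.0091
grasp_force: 59.7
```

```bash
python3 o.py | egrep "torq|rel"
```

```text
torque [-0.2702  1.1149  0.2125]
rel lock -1.2478889468839915
```

Scaled: -0.012 rad / 3.1416 = -0.0038.

Call:
servo_tool(
  moves=[
    [0, 0, 0, -0.0019],
    [0, 0, 0, -0.0038],
  ],
)

```text
time: 11.25
ee_pos: [0.551, 0.0822, 0.1152]
tcp_rot: [-180.0, -0.0, 119.9]
wrist_force: [-4.5, -1.0, 3.6]
opening: 0.0091
grasp_force: 59.7
```

```bash
python3 o.py | egrep "torq|rel"
```

```text
torque [-0.2759  1.0856  0.2235]
rel lock -1.2604048063618871
```

Call:
servo_tool(
  moves=[
    [0, 0, 0, 0],
  ],
)

```text
time: 11.33
ee_pos: [0.551, 0.0823, 0.1153]
tcp_rot: [-180.0, -0.0, 119.9]
wrist_force: [-4.5, -1.1, 2.6]
opening: 0.0091
grasp_force: 59.7
```

```bash
python3 o.py | egrep "torq|rel"
```

```text
torque [-0.1991  1.0917  0.2107]
rel lock -1.2604855817861587
```

Call:
servo_tool(
  moves=[
    [0, 0, 0, 0],
  ],
)

```text
time: 11.42
ee_pos: [0.551, 0.0823, 0.1153]
tcp_rot: [-180.0, -0.0, 119.9]
wrist_force: [-5.8, -1.1, 3.3]
opening: 0.009
grasp_force: 59.7
```

```bash
python3 o.py | egrep "torq|rel"
```

```text
torque [-0.3118  1.0785  0.2826]
rel lock -1.2600946378975866
```

Call:
servo_tool(
  moves=[
    [0, 0, 0, 0],
  ],
)

```text
time: 11.5
ee_pos: [0.551, 0.0822, 0.1153]
tcp_rot: [-180.0, -0.0, 119.9]
wrist_force: [-5.3, -1.1, 1.9]
opening: 0.0089
grasp_force: 59.7
```

```bash
python3 o.py | egrep "torq|rel"
```

```text
torque [-0.2428  1.1155  0.2706]
rel lock -1.2601529944977437
```

Scaled: -0.012 rad / 3.1416 = -0.0038.

Call:
servo_tool(
  moves=[
    [0, 0, 0, -0.0019],
    [0, 0, 0, -0.0038],
  ],
)

```text
time: 11.67
ee_pos: [0.551, 0.0823, 0.1153]
tcp_rot: [-180.0, -0.0, 119.2]
wrist_force: [-5.4, -0.8, 2.6]
opening: 0.009
grasp_force: 59.8
```

```bash
python3 o.py | egrep "torq|rel"
```

```text
torque [-0.2937  1.1683  0.2436]
rel lock -1.2723171218891813
```

Call:
servo_tool(
  moves=[
    [0, 0, 0, 0],
  ],
)

```text
time: 11.75
ee_pos: [0.551, 0.0823, 0.1153]
tcp_rot: [-180.0, -0.0, 119.2]
wrist_force: [-5.0, -1.6, 3.1]
opening: 0.0092
grasp_force: 59.7
```

```bash
python3 o.py | egrep "torq|rel"
```

```text
torque [-0.2842  1.0728  0.2771]
rel lock -1.2723840705628724
```

Call:
servo_tool(
  moves=[
    [0, 0, 0, 0],
  ],
)

```text
time: 11.83
ee_pos: [0.551, 0.0822, 0.1153]
tcp_rot: [-180.0, -0.0, 119.2]
wrist_force: [-4.6, -1.8, 3.2]
opening: 0.0089
grasp_force: 59.7
```

```bash
python3 o.py | egrep "torq|rel"
```

```text
torque [-0.325   1.0973  0.2565]
rel lock -1.27212887491209
```

Call:
servo_tool(
  moves=[
    [0, 0, 0, 0],
    [0, 0, 0, 0],
  ],
)

```text
time: 12.0
ee_pos: [0.551, 0.0822, 0.1153]
tcp_rot: [-180.0, -0.0, 119.2]
wrist_force: [-4.2, -1.7, 3.5]
opening: 0.0089
grasp_force: 59.7
```

```bash
python3 o.py | egrep "torq|rel"
```

```text
torque [-0.2904  1.1008  0.243 ]
rel lock -1.2721013788584223
```

The torque has held at about 0.255 N m for 0.4 s, so the tongue is home. Now I'll turn back to the key-out position.

Scaled: 0.03 rad / 3.1416 = 0.0095.

Call:
servo_tool(
  moves=[
    [0, 0, 0, 0.0095],
    [0, 0, 0, 0.0286],
    [0, 0, 0, 0.0477],
    [0, 0, 0, 0.0668],
    [0, 0, 0, 0.0859],
    [0, 0, 0, 0.105],
    [0, 0, 0, 0.1241],
    [0, 0, 0, 0.1432],
    [0, 0, 0, 0.1623],
    [0, 0, 0, 0.1814],
    [0, 0, 0, 0.2005],
    [0, 0, 0, 0.2196],
    [0, 0, 0, 0.2387],
    [0, 0, 0, 0.2578],
    [0, 0, 0, 0.2769],
    [0, 0, 0, 0.2928],
    [0, 0, 0, 0.3088],
    [0, 0, 0, 0.3247],
    [0, 0, 0, 0.3374],
    [0, 0, 0, 0.3501],
  ],
)

```text
time: 13.67
ee_pos: [0.5517, 0.0825, 0.1153]
tcp_rot: [180.0, 0.1, -177.7]
wrist_force: [-1.0, 0.1, 1.2]
opening: 0.0091
grasp_force: 59.4
```

Scaled: 0.18 rad / 3.1416 = 0.0573.

Call:
servo_tool(
  moves=[
    [0, 0, 0, 0.0127],
    [0, 0, 0, 0.0255],
    [0, 0, 0, 0.0382],
    [0, 0, 0, 0.0477],
    [0, 0, 0, 0.0541],
    [0, 0, 0, 0.0573],
    [0, 0, 0, 0.0573],
    [0, 0, 0, 0.0573],
  ],
)

```text
time: 14.33
ee_pos: [0.5515, 0.0825, 0.1153]
tcp_rot: [180.0, 0.1, -167.5]
wrist_force: [2.0, 3.0, 0.1]
opening: 0.009
grasp_force: 59.2
```

```bash
python3 o.py
python3 - <<'E'
from h import *
s=cv2.cvtColor(snap('side','side3'),cv2.COLOR_RGB2BGR)
cv2.imwrite('pics/c5.png',cv2.resize(s[220:280,215:275],None,fx=9,fy=9,interpolation=cv2.INTER_CUBIC))
E
```

```text
time 14.3333
q [ 8.4963  5.2288 -2.4719 82.2423  0.0246 -4.0231]
ee_pos [0.5515 0.0825 0.1153]
tcp_rot [ 179.9795    0.0586 -167.4806]
wrist_force [1.9549 3.0234 0.1218]
torque [ 0.5203 -0.3766 -0.0299]
opening 0.009044925747947078
grasp_force 59.16675925254822
joint_efforts [ -1.1971 -52.9755  46.3494   0.8539  -0.657   -0.0826]
rel lock 0.007505055472481231
```

View pics/c5.png

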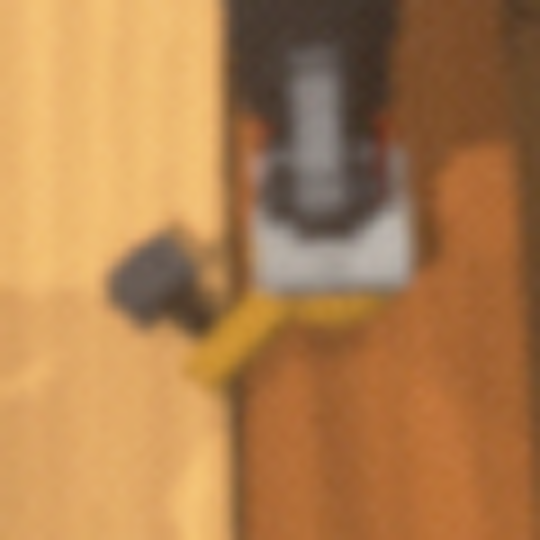

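The crop shows the tongue lying against the buffer at (205,330) and the key aligned with the plate. I'll ease the grip to 20 N so it slips before it can harm the lock, relieve the side load, then lift in small steps.

Scaled: 0.05 cm / 75 = 0.0007, 0.03 cm / 75 = 0.0004.

Call:
servo_tool(
  moves=[
    [0.0004, 0.0007, 0, 0],
    [0.0004, 0.0007, 0, 0],
    [0.0004, 0.0007, 0, 0],
  ],
  force=20,
  claw=1,
)

```text
time: 14.63
ee_pos: [0.5515, 0.0826, 0.1153]
tcp_rot: [-180.0, 0.0, -167.5]
wrist_force: [2.1, 0.1, -0.1]
opening: 0.009
grasp_force: 59.3
```

```bash
python3 o.py | egrep "torq|rel|wrist|ee_"
```

```text
ee_pos [0.5515 0.0826 0.1153]
wrist_force [ 2.1407  0.1402 -0.136 ]
torque [ 0.1062 -0.3882 -0.0183]
rel lock 0.00790425264780778
```

Scaled: 0.06 cm / 75 = 0.0008, 0.03 cm / 75 = 0.0004.

Call:
servo_tool(
  moves=[
    [0, 0, 0.0004, 0],
    [0, 0, 0.0008, 0],
    [0, 0, 0.0008, 0],
  ],
)

```text
time: 14.88
ee_pos: [0.5512, 0.0826, 0.1157]
tcp_rot: [-180.0, -0.0, -167.4]
wrist_force: [0.1, 0.5, -1.7]
opening: 0.0089
grasp_force: 59.1
```

```bash
python3 o.py | egrep "torq|rel|wrist|ee_"
```

```text
ee_pos [0.5512 0.0826 0.1157]
wrist_force [ 0.1091  0.5147 -1.6759]
torque [-0.0043 -0.1796 -0.0522]
rel lock 0.008052090334037615
```

Scaled: 0.04 cm / 75 = 0.0005, 0.02 cm / 75 = 0.0003.

Call:
servo_tool(
  moves=[
    [0, 0, 0.0003, 0],
    [0, 0, 0.0005, 0],
  ],
)

```text
time: 15.05
ee_pos: [0.5512, 0.0826, 0.1161]
tcp_rot: [-180.0, -0.0, -167.4]
wrist_force: [0.4, -0.1, -1.7]
opening: 0.0093
grasp_force: 59.0
```

Scaled: 0.02 cm / 75 = 0.0003.

Call:
servo_tool(
  moves=[
    [0, 0, 0.0003, 0],
    [0, 0, 0.0003, 0],
  ],
)

```text
time: 15.22
ee_pos: [0.5511, 0.0826, 0.1164]
tcp_rot: [-180.0, -0.0, -167.4]
wrist_force: [0.3, 0.2, -2.1]
opening: 0.0091
grasp_force: 59.0
```

Scaled: 0.02 cm / 75 = 0.0003.

Call:
servo_tool(
  moves=[
    [0, 0, 0.0003, 0],
    [0, 0, 0.0003, 0],
  ],
)

```text
time: 15.38
ee_pos: [0.5512, 0.0826, 0.1166]
tcp_rot: [-180.0, -0.0, -167.4]
wrist_force: [-0.9, -1.2, -2.4]
opening: 0.009
grasp_force: 59.0
```

```bash
python3 o.py | egrep "torq|rel|wrist|ee_"
```

```text
ee_pos [0.5512 0.0826 0.1166]
wrist_force [-0.9401 -1.1839 -2.449 ]
torque [-0.2571  0.1037 -0.0433]
rel lock 0.008120381943562321
```

Scaled: 0.03 cm / 75 = 0.0004, 0.02 cm / 75 = 0.0003.

Call:
servo_tool(
  moves=[
    [0, 0, 0.0003, 0],
    [0, 0, 0.0004, 0],
  ],
)

```text
time: 15.55
ee_pos: [0.5513, 0.0827, 0.117]
tcp_rot: [-180.0, -0.0, -167.4]
wrist_force: [-1.0, -0.9, -1.6]
opening: 0.0086
grasp_force: 59.0
```

Scaled: 0.03 cm / 75 = 0.0004, 0.02 cm / 75 = 0.0003.

Call:
servo_tool(
  moves=[
    [0, 0, 0.0003, 0],
    [0, 0, 0.0004, 0],
  ],
)

```text
time: 15.72
ee_pos: [0.5514, 0.0827, 0.1173]
tcp_rot: [-180.0, -0.0, -167.4]
wrist_force: [-0.0, -1.8, -1.8]
opening: 0.0085
grasp_force: 59.0
```

```bash
python3 o.py | egrep "torq|rel|wrist|ee_"
```

```text
ee_pos [0.5514 0.0827 0.1173]
wrist_force [-0.0227 -1.8278 -1.7867]
torque [-0.2566  0.0327 -0.0406]
rel lock 0.008141303201690014
```

The key has lifted 2 mm without resistance, so the bit is in the slot. I'll keep lifting slowly.

Scaled: 0.2 cm / 75 = 0.0027, 0.16 cm / 75 = 0.0021.

Call:
servo_tool(
  moves=[
    [0, 0, 0.0005, 0],
    [0, 0, 0.0011, 0],
    [0, 0, 0.0016, 0],
    [0, 0, 0.0021, 0],
    [0, 0, 0.0027, 0],
  ],
)

```text
time: 16.13
ee_pos: [0.5514, 0.0827, 0.1194]
tcp_rot: [-180.0, 0.0, -167.4]
wrist_force: [-0.3, -1.0, -1.7]
opening: 0.0086
grasp_force: 59.1
```

```bash
python3 o.py | egrep "torq|rel|wrist|ee_"
```

```text
ee_pos [0.5514 0.0827 0.1194]
wrist_force [-0.2765 -0.9639 -1.6991]
torque [-0.2629 -0.005   0.0273]
rel lock 0.008172046742976974
```

Scaled: 0.25 cm / 75 = 0.0033, 0.2 cm / 75 = 0.0027.

Call:
servo_tool(
  moves=[
    [0, 0, 0.0007, 0],
    [0, 0, 0.0013, 0],
    [0, 0, 0.002, 0],
    [0, 0, 0.0027, 0],
    [0, 0, 0.0033, 0],
  ],
)

```text
time: 16.55
ee_pos: [0.5514, 0.0829, 0.122]
tcp_rot: [180.0, 0.0, -167.4]
wrist_force: [0.1, -0.5, -1.0]
opening: 0.0089
grasp_force: 59.1
```

```bash
python3 o.py | egrep "torq|rel|wrist|ee_"
```

```text
ee_pos [0.5514 0.0829 0.122 ]
wrist_force [ 0.1394 -0.5494 -0.9639]
torque [ 0.0233 -0.0319 -0.0473]
rel lock 0.00834864898523277
```

Scaled: 7.8 cm / 75 = 0.104, 7.5 cm / 75 = 0.1.

Call:
servo_tool(
  moves=[
    [0, 0, 0.0013, 0],
    [0, 0, 0.0027, 0],
    [0, 0, 0.004, 0],
    [0, 0, 0.0053, 0],
    [0, 0, 0.0067, 0],
    [0, 0, 0.008, 0],
    [0, 0, 0.0107, 0],
    [0, 0, 0.0133, 0],
    [0, 0, 0.0173, 0],
    [0, 0, 0.0227, 0],
    [0, 0, 0.0293, 0],
    [0, 0, 0.04, 0],
    [0, 0, 0.0533, 0],
    [0, 0, 0.0667, 0],
    [0, 0, 0.08, 0],
    [0, 0, 0.0933, 0],
    [0, 0, 0.1, 0],
    [0, 0, 0.104, 0],
    [0, 0, 0.104, 0],
  ],
)

```text
time: 18.13
ee_pos: [0.5516, 0.0828, 0.2005]
tcp_rot: [-180.0, 0.1, -167.4]
wrist_force: [-0.4, 0.3, -1.5]
opening: 0.0092
grasp_force: 59.1
```

```bash
python3 o.py | egrep "torq|rel|wrist|ee_"
```

```text
ee_pos [0.5516 0.0828 0.2005]
wrist_force [-0.4032  0.3431 -1.5244]
torque [-0.0258 -0.009  -0.0314]
rel lock 0.008182805689586153
```

Scaled: -32.1 cm / 75 = -0.428, -2.7 cm / 75 = -0.036, -0.22 rad / 3.1416 = -0.07.

Call:
servo_tool(
  moves=[
    [-0.0013, -0.0133, 0, -0.0032],
    [-0.004, -0.04, 0, -0.0064],
    [-0.0067, -0.08, 0, -0.0127],
    [-0.0107, -0.12, 0, -0.0191],
    [-0.0133, -0.16, 0, -0.0255],
    [-0.0173, -0.2, 0, -0.0318],
    [-0.02, -0.24, 0, -0.0382],
    [-0.024, -0.28, 0, -0.0446],
    [-0.0267, -0.32, 0, -0.0509],
    [-0.0307, -0.36, 0, -0.0573],
    [-0.0333, -0.3933, 0, -0.0637],
    [-0.0347, -0.4133, 0, -0.0668],
    [-0.036, -0.424, 0, -0.07],
    [-0.036, -0.428, 0, -0.07],
    [-0.036, -0.428, 0, -0.07],
    [-0.036, -0.428, 0, -0.07],
  ],
)

```text
time: 19.47
ee_pos: [0.5245, -0.2374, 0.1997]
tcp_rot: [180.0, -0.0, -180.0]
wrist_force: [0.6, 0.5, 0.0]
opening: 0.0092
grasp_force: 59.2
```

```bash
python3 o.py | egrep "torq|rel|wrist|ee_|^q "
python3 - <<'E'
from h import *
s=cv2.cvtColor(snap('side','side4'),cv2.COLOR_RGB2BGR);t=cv2.cvtColor(snap('top','top4'),cv2.COLOR_RGB2BGR)
r=lambda i,x,y,w,h:cv2.resize(i[y:y+h,x:x+w],(400,int(400*h/w)),interpolation=cv2.INTER_CUBIC)
cv2.imwrite('pics/c6.png',np.hstack([r(s,235,80,110,120),r(t,290,160,110,120)]))
E
```

```text
q [-24.3588   8.0053   9.8745  91.888    0.0146 -24.3708]
ee_pos [ 0.5245 -0.2374  0.1997]
wrist_force [0.5845 0.5111 0.0299]
torque [-0.0082 -0.0009  0.0181]
rel lock -0.21078924458035134
```

View pics/c6.png

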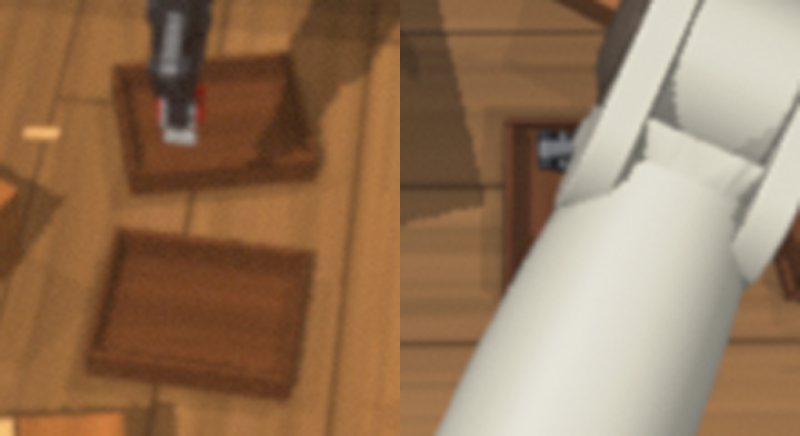

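Both crops show the key held above the tray; in the side view the head is at (180,110). Lowering now.

Call:
servo_tool(
  moves=[
    [0, 0, -0.0133, 0],
    [0, 0, -0.04, 0],
    [0, 0, -0.0733, 0],
    [0, 0, -0.1067, 0],
    [0, 0, -0.14, 0],
    [0, 0, -0.1733, 0],
    [0, 0, -0.1973, 0],
    [0, 0, -0.2133, 0],
    [0, 0, -0.22, 0],
    [0, 0, -0.2213, 0],
    [0, 0, -0.2227, 0],
    [0, 0, -0.224, 0],
    [0, 0, -0.224, 0],
  ],
)

```text
time: 20.65
ee_pos: [0.525, -0.2385, 0.0328]
tcp_rot: [-180.0, 0.1, 180.0]
wrist_force: [0.7, 0.0, -0.8]
opening: 0.009
grasp_force: 59.2
```

Scaled: -0.25 cm / 75 = -0.0033, -0.2 cm / 75 = -0.0027.

Call:
servo_tool(
  moves=[
    [0, 0, -0.0007, 0],
    [0, 0, -0.0013, 0],
    [0, 0, -0.002, 0],
    [0, 0, -0.0027, 0],
    [0, 0, -0.0033, 0],
  ],
)

```text
time: 21.07
ee_pos: [0.5244, -0.2383, 0.0293]
tcp_rot: [-180.0, 0.0, 180.0]
wrist_force: [-0.8, 0.7, -1.2]
opening: 0.0087
grasp_force: 59.2
```

Call:
servo_tool(
  moves=[
    [0, 0, -0.0005, 0],
    [0, 0, -0.0011, 0],
    [0, 0, -0.0016, 0],
  ],
)

```text
time: 21.32
ee_pos: [0.5243, -0.2383, 0.028]
tcp_rot: [180.0, -0.0, 180.0]
wrist_force: [0.3, -0.6, -0.1]
opening: 0.0089
grasp_force: 59.2
```

Scaled: -0.06 cm / 75 = -0.0008, -0.03 cm / 75 = -0.0004.

Call:
servo_tool(
  moves=[
    [0, 0, -0.0004, 0],
    [0, 0, -0.0008, 0],
    [0, 0, -0.0008, 0],
  ],
)

```text
time: 21.57
ee_pos: [0.5243, -0.2383, 0.0274]
tcp_rot: [180.0, -0.0, 180.0]
wrist_force: [-0.5, 0.9, -0.5]
opening: 0.0091
grasp_force: 59.2
```

Call:
servo_tool(
  moves=[
    [0, 0, -0.0004, 0],
    [0, 0, -0.0008, 0],
    [0, 0, -0.0008, 0],
  ],
)

```text
time: 21.82
ee_pos: [0.5243, -0.2382, 0.0268]
tcp_rot: [180.0, -0.0, 180.0]
wrist_force: [0.3, -0.1, -0.6]
opening: 0.0084
grasp_force: 59.2
```

Scaled: -0.04 cm / 75 = -0.0005, -0.02 cm / 75 = -0.0003.

Call:
servo_tool(
  moves=[
    [0, 0, -0.0003, 0],
    [0, 0, -0.0005, 0],
    [0, 0, -0.0005, 0],
  ],
)

```text
time: 22.07
ee_pos: [0.5244, -0.2383, 0.0265]
tcp_rot: [-180.0, 0.0, 180.0]
wrist_force: [0.5, -0.8, -0.1]
opening: 0.0091
grasp_force: 59.2
```

Scaled: -0.04 cm / 75 = -0.0005, -0.02 cm / 75 = -0.0003.

Call:
servo_tool(
  moves=[
    [0, 0, -0.0003, 0],
    [0, 0, -0.0005, 0],
    [0, 0, -0.0005, 0],
  ],
)

```text
time: 22.32
ee_pos: [0.5244, -0.2383, 0.0262]
tcp_rot: [-180.0, 0.0, 180.0]
wrist_force: [-0.4, 0.8, 0.9]
opening: 0.0095
grasp_force: 59.4
```

Scaled: -0.03 cm / 75 = -0.0004, -0.02 cm / 75 = -0.0003.

Call:
servo_tool(
  moves=[
    [0, 0, -0.0003, 0],
    [0, 0, -0.0004, 0],
    [0, 0, -0.0004, 0],
  ],
)

```text
time: 22.57
ee_pos: [0.5245, -0.2383, 0.026]
tcp_rot: [-180.0, 0.0, 180.0]
wrist_force: [-0.2, 0.7, 3.3]
opening: 0.0089
grasp_force: 59.6
```

Call:
servo_tool(
  moves=[
    [0, 0, 0, 0],
    [0, 0, 0, 0],
    [0, 0, 0, 0],
  ],
  claw=0.9,
  force=20,
)

```text
time: 22.82
ee_pos: [0.5245, -0.2383, 0.026]
tcp_rot: [-180.0, 0.0, 180.0]
wrist_force: [-1.2, 0.2, 4.1]
opening: 0.0088
grasp_force: 59.7
```

The nose is on the floor at 3–4 N. I'll relax the grip in small steps.

Call:
servo_tool(
  moves=[
    [0, 0, 0, 0],
    [0, 0, 0, 0],
  ],
  claw=0.89,
)

```text
time: 22.98
ee_pos: [0.5244, -0.2383, 0.0259]
tcp_rot: [-180.0, 0.0, 180.0]
wrist_force: [-0.5, 0.1, 4.0]
opening: 0.0094
grasp_force: 29.0
```

Call:
servo_tool(
  moves=[
    [0, 0, 0, 0],
    [0, 0, 0, 0],
  ],
  claw=0.884,
)

```text
time: 23.15
ee_pos: [0.5244, -0.2383, 0.0258]
tcp_rot: [-180.0, 0.0, 180.0]
wrist_force: [-0.2, 0.2, 4.1]
opening: 0.0102
grasp_force: 4.9
```

Grip is at 5 N. I'll lay the key over by moving the head along an arc about the bit's corner.

Scaled: -2.02 cm / 75 = -0.0269, -1.69 cm / 75 = -0.0225.

Call:
servo_tool(
  moves=[
    [-0.0023, -0.0001, -0.0001, 0],
    [-0.0045, 0, -0.0003, 0],
    [-0.0077, 0, -0.0005, 0],
    [-0.0107, 0, -0.0005, 0],
    [-0.0133, 0, -0.0005, 0],
    [-0.016, 0, -0.0005, 0],
    [-0.0181, 0, -0.0008, 0],
    [-0.0225, 0, -0.0013, 0],
    [-0.0269, 0, -0.0024, 0],
  ],
)

```text
time: 23.9
ee_pos: [0.5041, -0.2383, 0.0242]
tcp_rot: [-180.0, 0.0, 180.0]
wrist_force: [1.9, 1.2, 2.5]
opening: 0.0103
grasp_force: 5.1
```

Call:
servo_tool(
  moves=[
    [-0.0043, 0, -0.0013, 0],
    [-0.0084, 0, -0.0031, 0],
    [-0.0124, 0, -0.0051, 0],
    [-0.0163, 0, -0.0075, 0],
    [-0.0199, 0, -0.01, 0],
    [-0.0232, 0, -0.0133, 0],
    [-0.0264, 0, -0.0167, 0],
    [-0.0264, 0, -0.0167, 0],
  ],
)

```text
time: 24.57
ee_pos: [0.4834, -0.2382, 0.0107]
tcp_rot: [180.0, -0.1, 179.9]
wrist_force: [-2.0, -0.6, 2.9]
opening: 0.0099
grasp_force: 6.0
```

```bash
python3 o.py | egrep "torq|wrist|ee_|grasp"
python3 - <<'E'
from h import *
s=cv2.cvtColor(snap('side','side5'),cv2.COLOR_RGB2BGR)
cv2.imwrite('pics/c7.png',cv2.resize(s[135:195,250:330],None,fx=9,fy=9,interpolation=cv2.INTER_CUBIC))
E
```

```text
ee_pos [ 0.4834 -0.2382  0.0107]
wrist_force [-2.0305 -0.5669  2.916 ]
torque [-0.1091  0.3547 -0.0325]
grasp_force 5.976998135447502
```

View pics/c7.png

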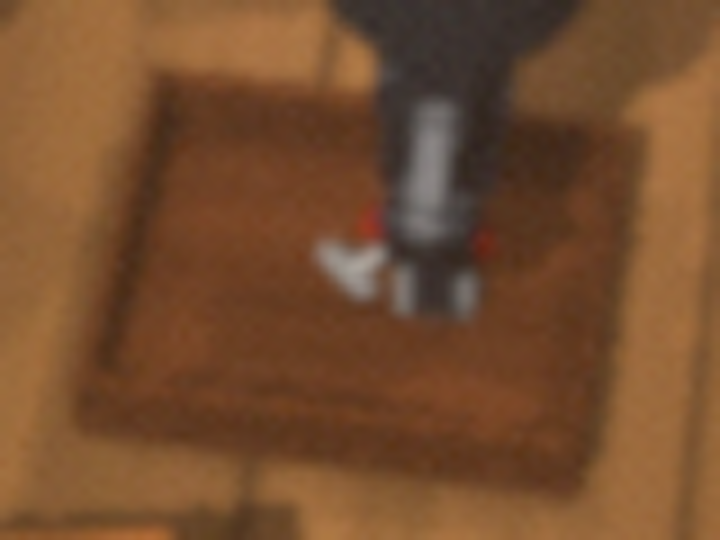

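The crop shows the key tipped over in the tray, with the bit at (350,270) and the head between the fingers at (430,235). Releasing and retreating.

Call:
servo_tool(
  moves=[
    [0, 0, 0, 0],
    [0, 0, 0, 0],
    [0, 0, 0, 0],
  ],
  claw=0.84,
)

```text
time: 24.87
ee_pos: [0.4844, -0.2381, 0.0112]
tcp_rot: [180.0, -0.0, 180.0]
wrist_force: [-0.3, -0.5, -0.7]
opening: 0.014
grasp_force: 0.0
```

Call:
servo_tool(
  moves=[
    [0, 0, 0, 0],
    [0, 0, 0, 0],
    [0, 0, 0, 0],
    [0, 0, 0, 0],
    [0, 0, 0, 0],
    [0, 0, 0, 0],
  ],
  claw=0.65,
)

```text
time: 25.37
ee_pos: [0.4844, -0.2383, 0.0115]
tcp_rot: [-180.0, 0.0, 180.0]
wrist_force: [-0.2, 1.0, 0.2]
opening: 0.0299
grasp_force: 0.0
```

Scaled: 18 cm / 75 = 0.24, 17 cm / 75 = 0.2267.

Call:
servo_tool(
  moves=[
    [0, 0, 0.004, 0],
    [0, 0, 0.0107, 0],
    [0, 0, 0.02, 0],
    [0, 0, 0.04, 0],
    [0, 0, 0.0667, 0],
    [0, 0, 0.1, 0],
    [0, 0, 0.1333, 0],
    [0, 0, 0.1667, 0],
    [0, 0, 0.2, 0],
    [-0.0267, 0, 0.2267, 0],
    [-0.0667, 0, 0.24, 0],
    [-0.1067, 0, 0.24, 0],
    [-0.1467, 0, 0.24, 0],
    [-0.1733, 0, 0.24, 0],
    [-0.1867, 0, 0.24, 0],
    [-0.1867, 0, 0.24, 0],
    [-0.1867, 0, 0.24, 0],
  ],
)

```text
time: 26.78
ee_pos: [0.3448, -0.2385, 0.1922]
tcp_rot: [-180.0, 0.1, 179.9]
wrist_force: [0.9, -0.6, -0.6]
opening: 0.0297
grasp_force: 0.0
```

```bash
python3 o.py | egrep "time|wrist|ee_|grasp"
python3 - <<'E'
from h import *
s=cv2.cvtColor(snap('side','side6'),cv2.COLOR_RGB2BGR);t=cv2.cvtColor(snap('top','top6'),cv2.COLOR_RGB2BGR)
r=lambda i,x,y,w,h:cv2.resize(i[y:y+h,x:x+w],(400,int(400*h/w)),interpolation=cv2.INTER_CUBIC)
cv2.imwrite('pics/c8.png',np.hstack([r(s,140,100,200,240),r(t,150,90,250,300)]))
E
```

```text
time 26.7833
ee_pos [ 0.3448 -0.2385  0.1922]
wrist_force [ 0.9307 -0.6048 -0.6309]
grasp_force 0.0
```

View pics/c8.png

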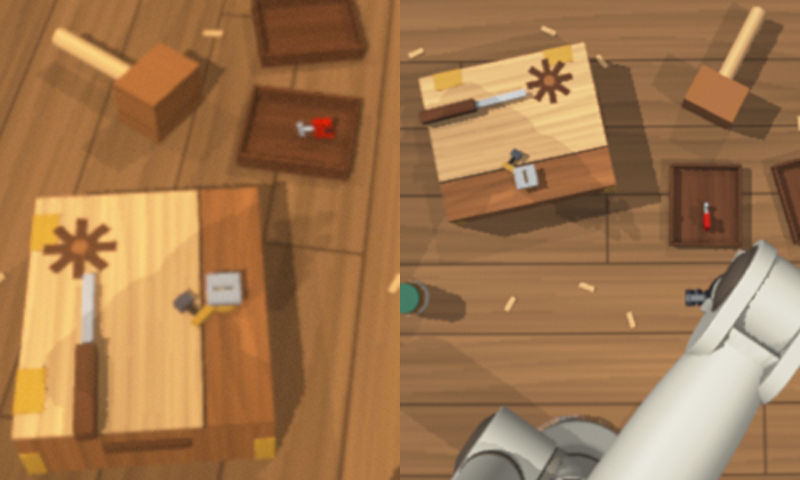

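The key lies inside the near tray, at (320,128) in the side crop and (707,215) in the top crop. The tongue rests on the buffer, the bystanders haven't moved, and the arm is clear. Handing in.

```bash
python3 -c "
from workcell import *
print(job_done())"
```

```text
the job is handed in; nothing more can be done
None
```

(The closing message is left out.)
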